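# Rebuild the slip clutch of a shaker drive

### The arm

A 7-joint arm with a two-finger parallel gripper is mounted at the origin on the work surface. World frame = base frame: x ahead of the robot, y to its left, z up, the work surface at z = 0. Lengths are in m, angles in rad, forces in N, time in s.
With the tool pointing down it reaches from about 0.425 to 0.875 m from the base axis. Payload 4.7 kg.
Tool frame: the origin (TCP) lies at the very end of the fingers, on their centre line; the grasp point (between the pads) lies 19 mm behind it; z points along the fingers, y is the direction in which the jaws open and shut (so a half turn about z gives the same grasp; the last joint's range is limited). The gripper opens to 85 mm and grips with 20 to 120 N. Pads are 22 mm wide; open, the fingers measure 114 mm over their backs; the gripper's body (76 mm by 85 mm) begins 54 mm behind the grasp point. The pads swing forward as they close: fully open they stand 13 mm farther back than shut.
Start: joints at [-1.241, 0.321, -0.07, 1.45, 0.023, 1.371, -0.057], TCP at [0.202, 0.618, 0.198] pointing down, gripper open.
Joint ranges: [-2.86, 2.86], [-0.3, 2.09], [-1.38, 1.24], [0.06, 2.45], [-1.56, 4.7], [0.09, 2.05], [-2.69, 2.69]. Speed limits (rad/s): [2.57, 2.57, 3.14, 3.14, 3.14, 3.14, 3.14].

### API

Orientations are given as a unit quaternion [x, y, z, w].
In Python, from workcell import ctrl gives the robot as it stands. The module is installed in compiled form; this text tells all that it offers.
- The arm moves only by the tool step_arm, never from a script. Its argument "commands" is a list of rows, each a list of 3 entries, a list of its own where there are three numbers: the shift along the tool's x, y, z in mm, then the turn about the tool's z in degrees, then the closure, from 0 (fully open) to 1 (shut). In form: [[[x, y, z], twist, hand], ...]. A call has 1 to 10 rows; each row is the pose to reach, as a shift and turn from the pose commanded when the call began, along the tool's axes at that moment; what a row does not reach only later rows make up. A row lasts 1/12 s, in which the tool goes at most 41.7 mm and 7.16 degrees, less where a joint would pass 70% of its speed; a pose out of reach is approached as far as the arm can. A call with a gripper value outside its range is refused whole. The fingers move at their own pace and stop on an object; "newtons" is the grip in N (left out, the last holds). Time passes only in rows, so rows that repeat a pose let the fingers close. It gives the time, the measured TCP pose, the force and the opening at its end, in the units of the state.
- ctrl.get_obs(): the state, without advancing time (a new reading comes with each control period).
- ctrl.capture(name): name is "side" or "top"; returns the picture (384x512x3 uint8, red, green, blue); there is no depth.
- ctrl.camera_info(name): a dict with "fov_y" (degrees; the focal length in pixels is half the picture's height over the tangent of half this angle, whatever the lens; pixels are square), "cx", "cy" (the principal point, pixels), "position" and "attitude" of the camera in the world. Camera axes: x right, y up, looking along -z (the intrinsics and any distortion apply to the point x, -y, -z); pixel columns grow to the right and rows downward; lengths in m; the calibration is good to about 2 mm. A picture is of the moment at which its call begins. camera_info takes no time and is no camera call.
- ctrl.hand_in(): hands the job in, once; it reports no verdict.
Trained networks look in the newest picture that a camera, given by its name, has taken for a name from the list of things; names that differ only in an ending like _2 or _b are one class to them, and where a whole thing is asked for, a point or a joint stands for the part that bears it (a point fixed in the world has none). Each returns a list of dicts, best first, with "confidence" (0 to 1); they miss things now and then, are a little off and sometimes report something else, mostly with a low value. They report only what shows in the picture. A call takes as long as a camera call. They do not tell look-alikes from the thing itself.
- ctrl.find_in(label, camera): "at" ([column, row] as shares, 0 to 1, of the picture: columns of its width, rows of its height, amid what is visible of it).
- ctrl.regions_of(label, camera): "region" (384x512 bool, what is visible of it) and "at" ([column, row] as shares, 0 to 1, of the picture: columns of its width, rows of its height, amid what is visible of it).
- ctrl.tip_of(label, camera): "at" ([column, row] as shares, 0 to 1, of the picture: columns of its width, rows of its height: a listed point, or the origin of a listed thing).
The state is a dict: "clock": time; "joint_pos": joint angles; "qvel": joint speeds; "effort": joint torques, N m; "eef_pos": TCP position; "tcp_rot": TCP orientation; "wrist_force": force on the tool from outside, world axes, zero at the start; "torque": the same for the moment, N m; "grip_width": finger opening in m.
Only numpy, scipy, OpenCV 4.12 (cv2) and the standard library are available. Lean on these libraries where they do the work, as an engineer would, in place of code of your own. Each camera call takes 0.05 s, during which the arm holds its last target.

### The job

Put the two toothed clutch plates onto the ribbed spindle of the shaker's drive unit: first the thick plate, with its tab pointing straight away from the upright lug, then on top of it the thin fork-tabbed plate the other way round, with its fork pointing straight at the lug. Both must mesh with the ribs and lie flat and fully home; leave everything else on the bench where it is.

Things in the scene. Friction and masses are not known exactly. Their poses are not given: they have to be found in the camera images.
- drive: Fixed aluminium slip-clutch drive unit: base plate 130 x 90 x 15 mm, in its middle a round shoulder 48 mm across and an upright steel spindle. Origin under the base's centre, on the spindle's axis; z up; x points from the spindle to the upright lug. Place and yaw differ each time.
- seat (a point): Point on the spindle's axis, 35 mm above the bench, where the underside of the first plate finally rests. The axes are the drive's, not the ribs'. Plates fit the spindle with about 1.5 mm to spare all round (in rotation about 0.13 rad to either side), each plate tooth in a gap between two ribs.
- rib_top (a point): Point on the axis level with the flat rib tops, 36 mm above the seat. Six ribs, 4 mm wide, 31 mm across tips, 60 degrees apart; the round core (19 mm) rises 9 mm higher, tapering to 12 mm. The axes are the drive's: the ribs' angle is random and untold; see it, or rest a plate lightly on the ribs and twist (up to 30 degrees either way) until it drops.
- lug (a point): Top of the upright aluminium lug (14 x 24 mm, 40 mm high) on the base plate, 58 mm from the spindle's axis, 55 mm above the bench. The spindle itself is stiff to turn (0.25 N m friction), stays where it is left, and turns along with a meshed plate that is twisted.
- disc_mid (a point): Centre (half-way up) of the thick toothed steel plate, 14 mm thick, about 0.15 kg, lying flat on the bench, z up; one solid tab 18 mm wide reaches to 46 mm from the centre along x. Two parallel outer flats 52 mm apart (y = -26 and +26 mm, 26 mm long in x, vertical: good to grip from above). Ring about 54 mm across.
- disc_tab (a point): Middle of the thick plate's tab, 38 mm from its centre along x, half-way up. Both plates have six inward teeth 5 mm wide (tips on a 23 mm circle, roots on a 35 mm circle) at 30, 90, 150, 210, 270 and 330 degrees from the plate's x axis.
- fork_mid (a point): Centre (half-way up) of the thin toothed steel plate, 10 mm thick, about 0.11 kg, lying flat on the bench, z up; its tab is a fork of two prongs (6 mm wide, 10 mm apart) that reach to 46 mm from the centre along x. Two parallel outer flats 52 mm apart (y = -26 and +26 mm, 26 mm long in x, vertical: good to grip from above). Ring about 54 mm across.
- fork_tab (a point): Point midway between the thin plate's prongs, 38 mm from its centre along x, half-way up.
- spacer: Bystander: plain smooth steel ring 42 mm across, 8 mm high, no teeth, no tab; leave it where it is. Origin in its underside (or below its middle).
- driver: Bystander: screwdriver, 170 mm, black handle, lying; leave it where it is. Origin in its underside (or below its middle).
- flask: Bystander: clear culture flask 75 x 28 x 142 mm with orange cap, standing; leave it where it is. Origin in its underside (or below its middle).
- dish: Bystander: clear round dish 90 mm across, 15 mm high; leave it where it is. Origin in its underside (or below its middle).
- reagent: Bystander: amber bottle 60 mm across, 120 mm high; leave it where it is. Origin in its underside (or below its middle).
- tipbox: Bystander: blue tip box with clear lid 85 x 120 x 62 mm; leave it where it is. Origin in its underside (or below its middle).
- pipette: Bystander: white pipette lying on its side, about 240 mm long, 28 mm high; leave it where it is. Origin in its underside (or below its middle).
Mind the look-alikes: they are no part of the job. Leave any brown look-alike of the part that bears fork_mid alone.

How it is judged:
On the way:
1. the thick plate is fully home on the spindle, its tab pointing away from the lug (horizontal distance between disc_mid and seat below 0.0035 m and z of disc_mid in the frame of seat between 0.0045 and 0.0092 m and angle between disc_mid's own z axis and vertical below 0.08 rad and x of disc_tab in the frame of drive below -0.0355 m), for 0.2 s.
At the end, for the whole second after the job is handed in: Thick plate on the seat (about 2 mm in height), thin plate on it (about 2.5 mm), both within 3.5 mm of the spindle's axis and level within 0.08 rad; thick plate's tab away from the lug, thin plate's fork towards it: tab points at least 35.5 mm along the drive's x axis (about 20 degrees) (all of step 1 and horizontal distance between fork_mid and seat below 0.0035 m and z of fork_mid in the frame of seat between 0.0165 and 0.0214 m and angle between fork_mid's own z axis and vertical below 0.08 rad and x of fork_tab in the frame of drive above 0.0355 m); the robot touches nothing.
It fails at once if a bystander is pushed more than 40 mm from its place (distance of any of spacer, driver, flask, dish, reagent, tipbox, pipette from where it was at the start of the episode above 0.04 m).
It also fails if it takes over 64 s, if anything falls off the work surface, if the arm or the gripper's body presses on something with over 40 N, if the wrist force passes 120 N, or if a joint passes its speed limit or range.

## Working session

There is one attempt and no reset: what is moved stays moved. The work goes in short steps, Python scripts to look and compute and a tool call to move; the robot and the scene stay as the last step left them, time stands still between calls to the robot, and variables do not carry over. Pictures are saved under pics/ and viewed, and the job is handed in when it is done.

Besides the shell and the picture viewer there is one more tool, called after ">>>" as name(argument=value, ...) on one line, values as JSON. step_arm: Moves the arm, as the interface text tells. Its arguments: {"type":"object","properties":{"commands":{"type":"array","items":{"type":"array"}},"newtons":{"type":"number"}},"required":["commands"]}

```bash
mkdir -p pics
python3 - <<'E'
from workcell import ctrl
import cv2
print(ctrl.get_obs())
for n in("side","top"):
    print(n,ctrl.camera_info(n))
    im=ctrl.capture(n); cv2.imwrite(f"pics/{n}0.png",cv2.resize(im[:,:,::-1],(800,600),interpolation=cv2.INTER_CUBIC))
    for l in["drive","seat","rib_top","lug","disc_mid","disc_tab","fork_mid","fork_tab"]:
        print(n,l,[(round(d["confidence"],2),[round(float(d["at"][0])*512,1),round(float(d["at"][1])*384,1)]) for d in ctrl.tip_of(l,n)][:4])
E
```

```text
{'clock': 0.0, 'joint_pos': array([-1.24089264,  0.32182779, -0.07006918,  1.45169867,  0.02262012,
        1.37079885, -0.05691537]), 'qvel': array([ 0.0007332 , -0.00061995,  0.00040518, -0.00114046,  0.00014044,
        0.00125184,  0.00081435]), 'effort': array([ 2.81142211e-04, -4.93578386e+01, -3.82468114e-01, -3.14338589e+01,
        1.28758309e-02,  1.13090069e-02, -2.52184134e-05]), 'eef_pos': array([0.20175365, 0.61724983, 0.19670846]), 'tcp_rot': array([ 1.57243968e-01,  9.87559308e-01, -9.68711375e-04, -9.12508651e-05]), 'wrist_force': array([-0.2981676 , -0.79898817, -0.05936177]), 'torque': array([ 0.03978665,  0.0045583 , -0.01572061]), 'grip_width': 0.08533747743201098}
side {'fov_y': 51.7890247888152, 'cx': 248.0454261576262, 'cy': 190.8548794950893, 'position': array([ 0.02561096, -0.64840307,  0.67065746]), 'attitude': array([ 0.42419225, -0.15989168, -0.32237577,  0.83100508])}
side drive [(0.6, [223.2, 215.5]), (0.56, [225.2, 205.8])]
side seat [(0.93, [225.8, 204.4])]
side rib_top [(0.65, [222.4, 195.6])]
side lug [(0.87, [240.2, 191.7])]
side disc_mid [(0.79, [335.2, 272.2])]
side disc_tab [(0.74, [340.7, 262.6]), (0.72, [361.2, 344.2]), (0.48, [321.1, 197.2])]
side fork_mid [(0.57, [112.1, 179.0]), (0.47, [148.9, 176.0])]
side fork_tab [(0.55, [161.0, 170.4]), (0.52, [111.9, 177.7])]
top {'fov_y': 57.549852278620925, 'cx': 255.4328267043409, 'cy': 197.53653100575028, 'position': array([ 0.34749027, -0.07194287,  1.01691078]), 'attitude': array([-0.08884154,  0.09300179,  0.7060591 , -0.69637518])}
top drive [(0.64, [226.3, 228.3])]
top seat [(0.98, [229.7, 227.6]), (0.55, [128.8, 231.3])]
top rib_top [(0.68, [225.3, 225.5])]
top lug [(0.59, [229.7, 208.0]), (0.56, [391.5, 243.0])]
top disc_mid [(0.65, [336.3, 210.0])]
top disc_tab [(0.82, [328.7, 200.4])]
top fork_mid [(0.82, [107.2, 285.2]), (0.57, [123.4, 246.9])]
top fork_tab [(0.84, [129.6, 228.0]), (0.57, [99.5, 278.6])]
```

View pics/side0.png

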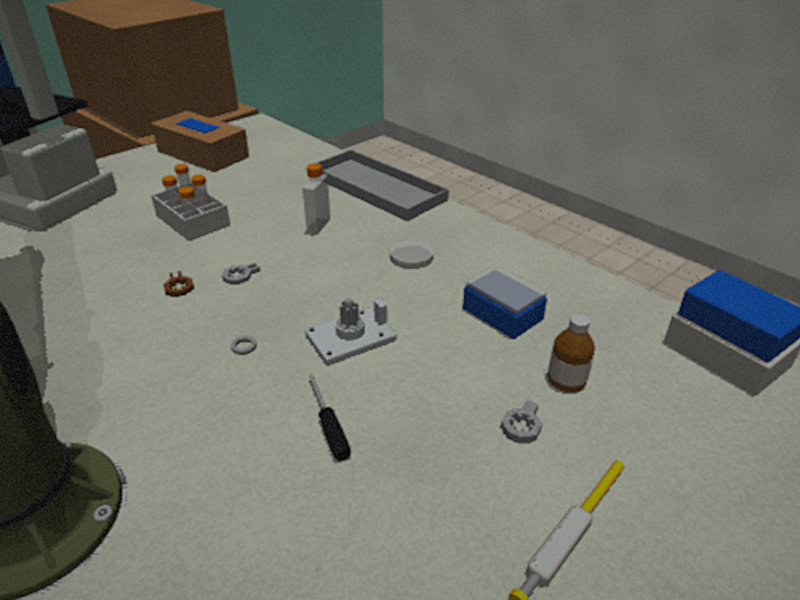

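View pics/top0.png

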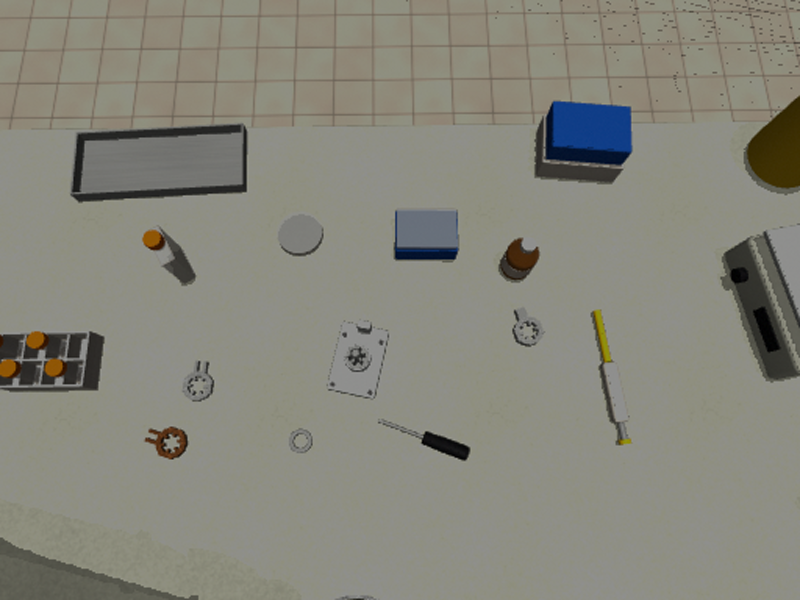

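```bash
cat > h.py <<'E'
from workcell import ctrl
import numpy as np, cv2
from scipy.spatial.transform import Rotation as R
def cam(n):
    c=ctrl.camera_info(n); f=192/np.tan(np.radians(c["fov_y"]/2))
    return f,c["cx"],c["cy"],np.array(c["position"]),R.from_quat(c["attitude"]).as_matrix()
def ray(n,u,v):
    f,cx,cy,p,M=cam(n); d=M@np.array([(u-cx)/f,-(v-cy)/f,-1]); return p,d/np.linalg.norm(d)
def onz(n,uv,z):
    p,d=ray(n,*uv); return p+d*(z-p[2])/d[2]
def proj(n,X):
    f,cx,cy,p,M=cam(n); q=M.T@(np.asarray(X,float)-p); return np.array([cx+f*q[0]/-q[2],cy+f*q[1]/q[2]])
def tri(a,b):
    p,d=ray("top",*a); q,e=ray("side",*b)
    A=np.stack([d,-e],1); s=np.linalg.lstsq(A,q-p,rcond=None)[0]
    x,y=p+d*s[0],q+e*s[1]; return (x+y)/2,np.linalg.norm(x-y)
def save(n,im,box,k,name):
    x0,y0,x1,y1=box; cv2.imwrite(name,cv2.resize(im[y0:y1,x0:x1,::-1],None,fx=k,fy=k,interpolation=cv2.INTER_CUBIC))
E
python3 - <<'E'
from h import *
for l,z in[("seat",.035),("rib_top",.071),("lug",.055),("disc_mid",.007),("disc_tab",.007),("fork_mid",.005),("fork_tab",.005),("drive",0)]:
    for n in("top","side"):
        for d in ctrl.tip_of(l,n)[:3]:
            print(l,n,round(d["confidence"],2),onz(n,np.array(d["at"])*[512,384],z).round(4))
print(proj("top",[0.2,.617,.2]),proj("top",[0,0,0]),proj("side",[0,0,0]))
t=ctrl.capture("top");s=ctrl.capture("side")
save(0,t,(195,190,265,265),10,"pics/t_drive.png")
save(0,t,(90,215,150,275),10,"pics/t_fork.png")
save(0,t,(310,185,370,235),10,"pics/t_disc.png")
save(0,s,(185,180,265,240),10,"pics/s_drive.png")
E
```

```text
seat top 0.98 [ 0.5191 -0.0053  0.035 ]
seat top 0.55 [0.5125 0.2798 0.035 ]
seat side 0.93 [ 0.5247 -0.0038  0.035 ]
rib_top top 0.68 [0.5189 0.0044 0.071 ]
rib_top side 0.65 [ 0.5132 -0.0066  0.071 ]
lug top 0.59 [ 0.5715 -0.0064  0.055 ]
lug top 0.56 [ 0.4666 -0.4525  0.055 ]
lug side 0.87 [ 0.5715 -0.0079  0.055 ]
disc_mid top 0.65 [ 0.5724 -0.3188  0.007 ]
disc_mid side 0.79 [ 0.5694 -0.3284  0.007 ]
disc_tab top 0.82 [ 0.602  -0.2984  0.007 ]
disc_tab side 0.74 [ 0.6018 -0.3188  0.007 ]
disc_tab side 0.72 [ 0.463  -0.4707  0.007 ]
disc_tab side 0.48 [ 0.7622 -0.1303  0.007 ]
fork_mid top 0.82 [0.3658 0.3392 0.005 ]
fork_mid top 0.57 [0.4723 0.3027 0.005 ]
fork_mid side 0.57 [0.3768 0.3532 0.005 ]
fork_mid side 0.47 [0.4663 0.2921 0.005 ]
fork_tab top 0.84 [0.5271 0.2891 0.005 ]
fork_tab top 0.57 [0.3841 0.3626 0.005 ]
fork_tab side 0.55 [0.5099 0.2936 0.005 ]
fork_tab side 0.52 [0.3796 0.3598 0.005 ]
drive top 0.64 [0.5233 0.007  0.    ]
drive side 0.6 [ 5.166e-01 -5.000e-04  0.000e+00]
drive side 0.56 [0.547  0.0281 0.    ]
[-67.51754544 365.91891134] [227.63388081 430.68318054] [ 17.79283109 330.25656561]
```

View pics/t_drive.png

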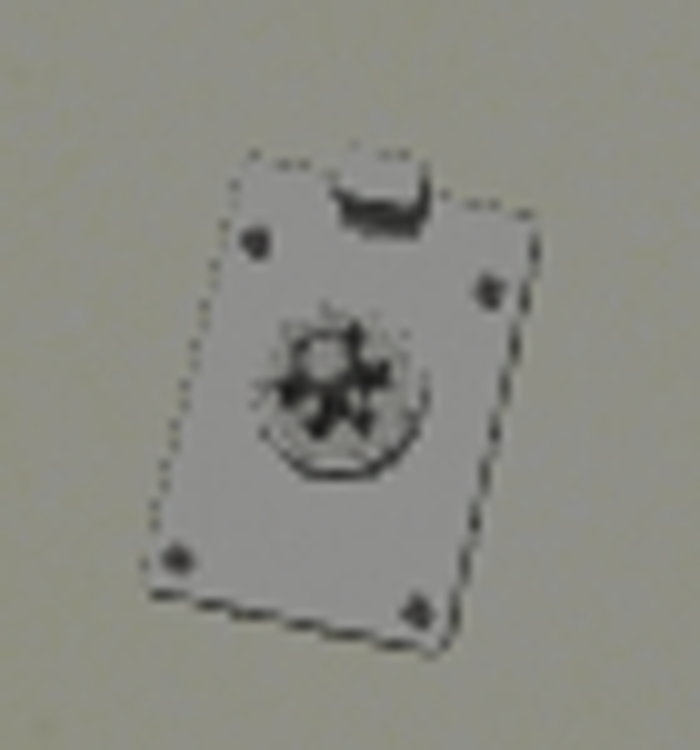

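View pics/t_fork.png

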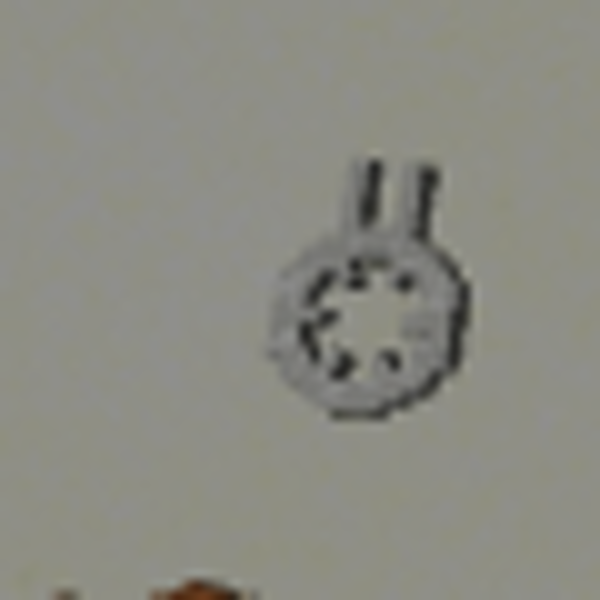

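View pics/t_disc.png

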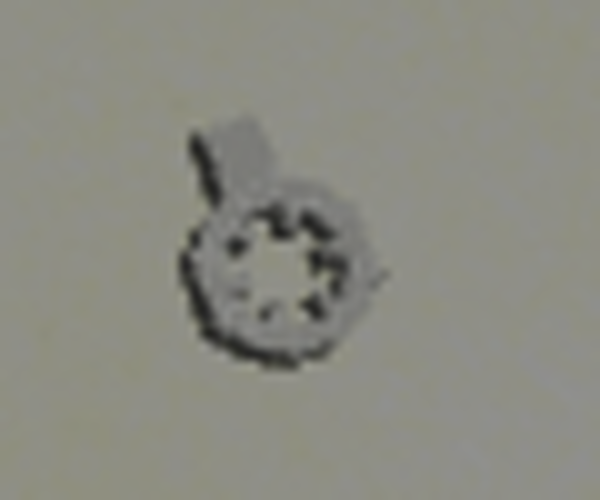

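View pics/s_drive.png

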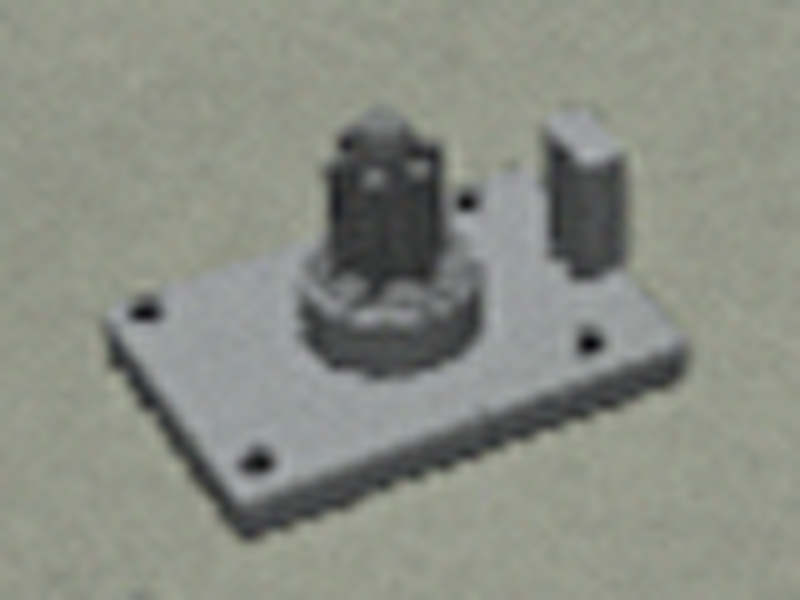

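```bash
cat > fit.py <<'E'
from h import *
from scipy.optimize import minimize, least_squares
def plate_poly(fork):
    # outline top-view polygon: disc r27 clipped at |y|<26 plus tab
    a=np.linspace(0,2*np.pi,72,endpoint=False)
    ring=np.c_[27*np.cos(a),np.clip(27*np.sin(a),-26,26)]
    if fork: tabs=[np.array([[22,5],[46,5],[46,11],[22,11]]),np.array([[22,-11],[46,-11],[46,-5],[22,-5]])]
    else: tabs=[np.array([[22,-9],[46,-9],[46,9],[22,9]])]
    return [ring]+tabs, 17.5
def render(n,fork,x,y,th,h,z0=0.0,S=8,box=None):
    polys,_=plate_poly(fork); c,s=np.cos(th),np.sin(th)
    x0,y0,x1,y1=box; m=np.zeros(((y1-y0)*S,(x1-x0)*S),np.uint8)
    def P(pts,z): 
        w=np.array([[x+(c*p[0]-s*p[1])/1e3,y+(s*p[0]+c*p[1])/1e3,z] for p in pts])
        return np.array([proj(n,q) for q in w])
    def px(p): return np.round(((p+0.5-[x0,y0])*S-0.5)).astype(np.int32)
    for poly in polys:
        hull=cv2.convexHull(np.vstack([px(P(poly,z0)),px(P(poly,z0+h))]).astype(np.int32))
        cv2.fillConvexPoly(m,hull,1)
    # hole: visible through both
    a=np.linspace(0,2*np.pi,48,endpoint=False); g=14*np.c_[np.cos(a),np.sin(a)]
    A=np.zeros_like(m);B=np.zeros_like(m)
    cv2.fillPoly(A,[px(P(g,z0+h))],1);cv2.fillPoly(B,[px(P(g,z0))],1)
    hole=A&B
    return cv2.resize(m.astype(np.float32),(x1-x0,y1-y0),interpolation=cv2.INTER_AREA),cv2.resize(hole.astype(np.float32),(x1-x0,y1-y0),interpolation=cv2.INTER_AREA)
E
python3 - <<'E'
from fit import *
for n in("top","side"):
    im=ctrl.capture(n)
    np.save(f"im_{n}.npy",im)
    for l in("disc_mid","fork_mid","drive"):
        for i,d in enumerate(ctrl.regions_of(l,n)):
            r=d["region"]; ys,xs=np.nonzero(r); print(n,l,i,round(d["confidence"],2),r.sum(),xs.mean().round(1),ys.mean().round(1),(xs.min(),xs.max(),ys.min(),ys.max()))
            np.save(f"r_{n}_{l}_{i}.npy",r)
# holes
def ref(im,uv,r=3):
    g=im.astype(float).mean(2); u,v=np.round(uv).astype(int); p=g[v-r:v+r+1,u-r:u+r+1]
    bg=np.percentile(p,70); w=np.clip(bg-12-p,0,None); yy,xx=np.mgrid[v-r:v+r+1,u-r:u+r+1]
    return np.array([(w*xx).sum(),(w*yy).sum()])/w.sum()
H={}
for n,o,hs in(("top",(195,190),[(256,243),(490,292),(418,612),(177,560)]),("side",(185,180),[(467,200),(590,342),(258,460),(145,310)])):
    im=np.load(f"im_{n}.npy"); H[n]=[ref(im,np.array(h)/10+o-.45) for h in hs]
    for off in(0,.5):
        W=np.array([onz(n,p+off,.015) for p in H[n]])[:,:2]; c=W.mean(0)
        ax=(W[0]+W[1]-W[2]-W[3]); ay=W[0]+W[3]-W[1]-W[2]
        print(n,off,np.round(H[n],2).tolist(),"c",c.round(4),"yaw x",np.degrees(np.arctan2(ax[1],ax[0])),"y",np.degrees(np.arctan2(ay[1],ay[0]))-90,"size",np.linalg.norm(ax)/2,np.linalg.norm(ay)/2)
E
```

```text
top disc_mid 0 0.74 1363 228.9 229.8 (np.int64(210), np.int64(247), np.int64(205), np.int64(254))
top disc_mid 1 0.59 216 336.9 209.8 (np.int64(329), np.int64(346), np.int64(198), np.int64(220))
top fork_mid 0 0.79 267 126.7 244.6 (np.int64(117), np.int64(136), np.int64(231), np.int64(256))
top fork_mid 1 0.61 174 107.5 283.8 (np.int64(97), np.int64(118), np.int64(275), np.int64(292))
top fork_mid 2 0.42 1441 228.9 229.7 (np.int64(209), np.int64(248), np.int64(205), np.int64(254))
top drive 0 0.94 1357 229.0 229.9 (np.int64(210), np.int64(247), np.int64(206), np.int64(254))
side disc_mid 0 0.58 507 334.0 270.7 (np.int64(321), np.int64(346), np.int64(256), np.int64(283))
side fork_mid 0 0.75 187 114.3 182.5 (np.int64(106), np.int64(123), np.int64(176), np.int64(189))
side fork_mid 1 0.7 1137 366.4 226.6 (np.int64(351), np.int64(381), np.int64(201), np.int64(250))
side fork_mid 2 0.45 212 153.4 174.2 (np.int64(143), np.int64(166), np.int64(168), np.int64(181))
side fork_mid 3 0.38 458 212.6 273.3 (np.int64(198), np.int64(224), np.int64(240), np.int64(294))
side drive 0 0.58 1470 225.1 211.6 (np.int64(196), np.int64(253), np.int64(190), np.int64(232))
top 0 [[219.97, 213.74], [244.41, 219.0], [235.99, 251.89], [211.85, 246.55]] c [0.5081 0.0006] yaw x -13.769401926798189 y -13.145348262052906 size 0.0980317023535798 0.07205975018984849
top 0.5 [[219.97, 213.74], [244.41, 219.0], [235.99, 251.89], [211.85, 246.55]] c [ 0.5066 -0.0008] yaw x -13.794328414073437 y -13.142172692593732 size 0.09796997012482819 0.07202738986033251
side 0 [[229.18, 200.02], [244.14, 214.56], [210.16, 226.52], [198.47, 211.13]] c [ 0.5078 -0.0018] yaw x -12.461489235950252 y -10.417305544069379 size 0.09436137741332541 0.07303895725075335
side 0.5 [[229.18, 200.02], [244.14, 214.56], [210.16, 226.52], [198.47, 211.13]] c [ 0.5074 -0.0043] yaw x -12.516599938445637 y -10.421835646546185 size 0.09421555266086203 0.07279804792030029
```

Run:
```python
from fit import *
def fitp(fork,h,g,regs):
    def cost(p,parts=False):
        c=[]
        for n,r,box in regs:
            m,hole=render(n,fork,p[0]/1e3,p[1]/1e3,p[2]/20,h,box=box)
            x0,y0,x1,y1=box; rr=r[y0:y1,x0:x1].astype(float); mm=m
            # ignore the hole zone in scoring
            w=1-hole
            c.append((np.abs(mm-rr)*w).sum()/m.sum())
        return c if parts else sum(c)
    best=None
    for dth in(-.25,0,.25):
        r=minimize(cost,[g[0]*1e3,g[1]*1e3,(g[2]+dth)*20],method="Nelder-Mead",options=dict(xatol=.05,fatol=1e-4,initial_simplex=[[g[0]*1e3+a,g[1]*1e3+b,(g[2]+dth)*20+c] for a,b,c in((0,0,0),(5,0,0),(0,5,0),(0,0,4))]))
        if best is None or r.fun<best.fun: best=r
    p=best.x; print("fork" if fork else "disc",[x[0] for x in regs],p[:2].round(1),"yaw deg",round(np.degrees(p[2]/20),1),np.round(cost(p,True),3))
    return p
L=lambda n,l,i:np.load(f"r_{n}_{l}_{i}.npy")
bt,bs=(310,180,370,240),(305,240,365,300)
T=("top",L("top","disc_mid",1),bt);S=("side",L("side","disc_mid",0),bs)
g=(.57,-.32,.6)
D=[fitp(False,.014,g,x) for x in([T],[S],[T,S])]
bt,bs=(100,215,160,275),(125,150,185,200)
T=("top",L("top","fork_mid",0),bt);S=("side",L("side","fork_mid",2),bs)
g=(.475,.295,0)
F=[fitp(True,.010,g,x) for x in([T],[S],[T,S])]
def ov(p,fork,h,n,box,name,k=10):
    im=np.load(f"im_{n}.npy");x0,y0,x1,y1=box
    o=cv2.resize(im[y0:y1,x0:x1,::-1],None,fx=k,fy=k,interpolation=cv2.INTER_CUBIC)
    m,_=render(n,fork,p[0]/1e3,p[1]/1e3,p[2]/20,h,box=box)
    M=cv2.resize(m,None,fx=k,fy=k,interpolation=cv2.INTER_CUBIC)
    cs,_=cv2.findContours((M>.5).astype(np.uint8),cv2.RETR_EXTERNAL,cv2.CHAIN_APPROX_NONE); cv2.drawContours(o,cs,-1,(0,0,255),1)
    return cv2.resize(o,(390,290))
top=np.hstack([ov(D[0],False,.014,"top",(310,185,370,235),0),ov(D[0],False,.014,"side",(305,245,365,295),0)])
bot=np.hstack([ov(F[0],True,.010,"top",(98,218,158,268),0),ov(F[0],True,.010,"side",(125,150,185,200),0)])
cv2.imwrite("pics/ov.png",np.vstack([top,bot]))
```

```text
Traceback (most recent call last):
  File "fit.py", line 18, in render
    hull=cv2.convexHull(np.vstack([px(P(poly,z0)),px(P(poly,z0+h))]).astype(np.int32))
                                      ~^^^^^^^^^
  File "fit.py", line 15, in P
    return np.array([proj(n,q) for q in w])
                     ~~~~^^^^^
  File "h.py", line 12, in proj
    f,cx,cy,p,M=cam(n); q=M.T@(np.asarray(X,float)-p); return np.array([cx+f*q[0]/-q[2],cy+f*q[1]/q[2]])
                ~~~^^^
  File "h.py", line 5, in cam
    c=ctrl.camera_info(n); f=192/np.tan(np.radians(c["fov_y"]/2))
ValueError: time passes only in moves, steps and waits
```

```bash
python3 - <<'E'
s=open("h.py").read()
s=s.replace('def cam(n):\n','import functools\n@functools.lru_cache(None)\ndef cam(n):\n')
open("h.py","w").write(s)
E
cat > fp.py <<'E'
from fit import *
def fitp(fork,h,g,regs):
    def cost(p,parts=False):
        c=[]
        for n,r,box in regs:
            m,hole=render(n,fork,p[0]/1e3,p[1]/1e3,p[2]/20,h,box=box)
            x0,y0,x1,y1=box; rr=r[y0:y1,x0:x1].astype(float)
            c.append((np.abs(m-rr)*(1-hole)).sum()/m.sum())
        return c if parts else sum(c)
    best=None
    for dth in(-.25,0,.25):
        r=minimize(cost,[g[0]*1e3,g[1]*1e3,(g[2]+dth)*20],method="Nelder-Mead",options=dict(xatol=.05,fatol=1e-4,initial_simplex=[[g[0]*1e3+a,g[1]*1e3+b,(g[2]+dth)*20+c] for a,b,c in((0,0,0),(5,0,0),(0,5,0),(0,0,4))]))
        if best is None or r.fun<best.fun: best=r
    p=best.x; print("fork" if fork else "disc",[x[0] for x in regs],p[:2].round(1),"yaw deg",round(np.degrees(p[2]/20),1),np.round(cost(p,True),3))
    return p
def ov(p,fork,h,n,box,k=10):
    im=np.load(f"im_{n}.npy");x0,y0,x1,y1=box
    o=cv2.resize(im[y0:y1,x0:x1,::-1],None,fx=k,fy=k,interpolation=cv2.INTER_CUBIC)
    m,_=render(n,fork,p[0]/1e3,p[1]/1e3,p[2]/20,h,box=box)
    M=cv2.resize(m,None,fx=k,fy=k,interpolation=cv2.INTER_CUBIC)
    cs,_=cv2.findContours((M>.5).astype(np.uint8),cv2.RETR_EXTERNAL,cv2.CHAIN_APPROX_NONE); cv2.drawContours(o,cs,-1,(0,0,255),1)
    return cv2.resize(o,(390,290))
E
python3 - <<'E'
from fp import *
L=lambda n,l,i:np.load(f"r_{n}_{l}_{i}.npy")
bt,bs=(310,180,370,240),(305,240,365,300)
T=("top",L("top","disc_mid",1),bt);S=("side",L("side","disc_mid",0),bs)
g=(.57,-.32,.6)
D=[fitp(False,.014,g,x) for x in([T],[S],[T,S])]
bt,bs=(100,215,160,275),(125,150,185,200)
T=("top",L("top","fork_mid",0),bt);S=("side",L("side","fork_mid",2),bs)
g=(.475,.295,0)
F=[fitp(True,.010,g,x) for x in([T],[S],[T,S])]
top=np.hstack([ov(D[0],False,.014,"top",(310,185,370,235)),ov(D[0],False,.014,"side",(305,245,365,295))])
bot=np.hstack([ov(F[0],True,.010,"top",(98,218,158,268)),ov(F[0],True,.010,"side",(125,150,185,200))])
cv2.imwrite("pics/ov.png",np.vstack([top,bot]))
print(ctrl.get_obs()["clock"])
E
```

```text
disc ['top'] [ 567.5 -322.5] yaw deg 19.2 [0.191]
disc ['side'] [ 567. -325.] yaw deg 19.1 [0.06]
disc ['top', 'side'] [ 567.8 -324.1] yaw deg 19.1 [0.201 0.069]
fork ['top'] [473.  294.1] yaw deg -4.1 [0.119]
fork ['side'] [474.9 292.1] yaw deg -4.3 [0.094]
fork ['top', 'side'] [473.9 293.5] yaw deg -4.0 [0.127 0.121]
2.2
```

View pics/ov.png

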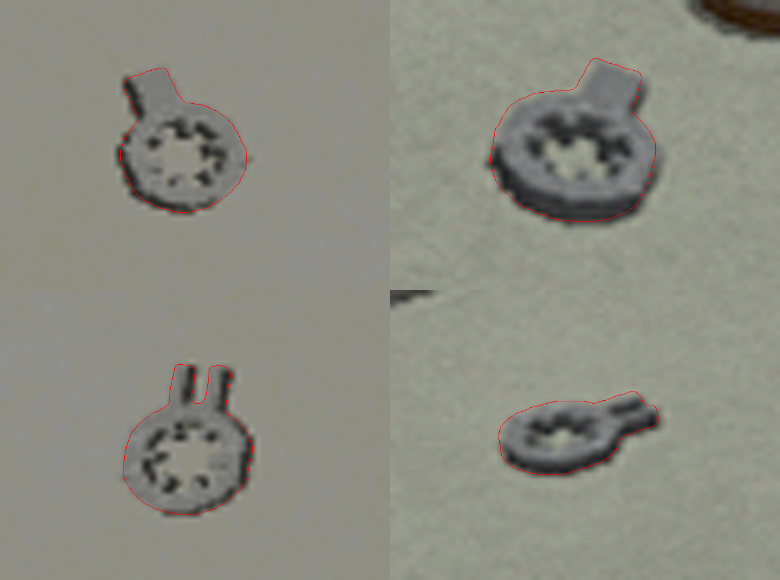

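Run:
```python
from h import *
for n in("top","side"):
    a=np.load(f"im_{n}.npy").astype(float)
    fr=[ctrl.capture(n).astype(float) for _ in range(3)]
    im=(a+sum(fr))/4; np.save(f"avg_{n}.npy",im)
    g=im.mean(2)
    res=[]
    rr=np.linspace(10.5,15.2,6); an=np.arange(0,360,2)
    cs={}
    for dx in np.arange(-4,4.1,.5):
        for dy in np.arange(-4,4.1,.5):
            P=np.array([[0.508+dx/1e3+r*np.cos(np.radians(t))/1e3,-.0005+dy/1e3+r*np.sin(np.radians(t))/1e3,.071] for r in rr for t in an])
            f,cx,cy,p,M=cam(n); q=(P-p)@M; u=cx+f*q[:,0]/-q[:,2]; v=cy+f*q[:,1]/q[:,2]
            val=cv2.remap(g.astype(np.float32),u.astype(np.float32)[None],v.astype(np.float32)[None],cv2.INTER_LINEAR)[0].reshape(len(rr),-1).mean(0)
            F=np.fft.fft(val-val.mean()); c6=F[6]
            res.append((abs(c6)/len(an),np.degrees(-np.angle(c6))/6%60,dx,dy))
    res.sort(reverse=True)
    for r in res[:8]: print(n,np.round(r,2))
    b=res[0]
    x0,y0=(217,212) if n=="top" else (210,186)
    save(0,np.clip(im,0,255).astype(np.uint8),(x0,y0,x0+24,y0+24),24,f"pics/{n}_rib.png")
```

```text
top [13.58  9.59  4.   -2.5 ]
top [13.44  9.22  4.   -3.  ]
top [13.29  9.88  3.5  -2.5 ]
top [13.16  9.86  4.   -2.  ]
top [13.05  9.48  3.5  -3.  ]
top [12.97 10.18  3.5  -2.  ]
top [12.7   8.77  4.   -3.5 ]
top [12.53 10.18  3.   -2.5 ]
side [ 4.27 15.28 -4.   -4.  ]
side [ 4.13 15.09 -4.   -3.5 ]
side [ 4.12 15.47 -3.5  -3.5 ]
side [ 4.12 15.71 -3.5  -4.  ]
side [ 4.01 15.88 -3.   -3.5 ]
side [ 3.97 15.33 -3.5  -3.  ]
side [ 3.96 15.69 -3.   -3.  ]
side [ 3.93 41.47 -4.    4.  ]
```

View pics/top_rib.png

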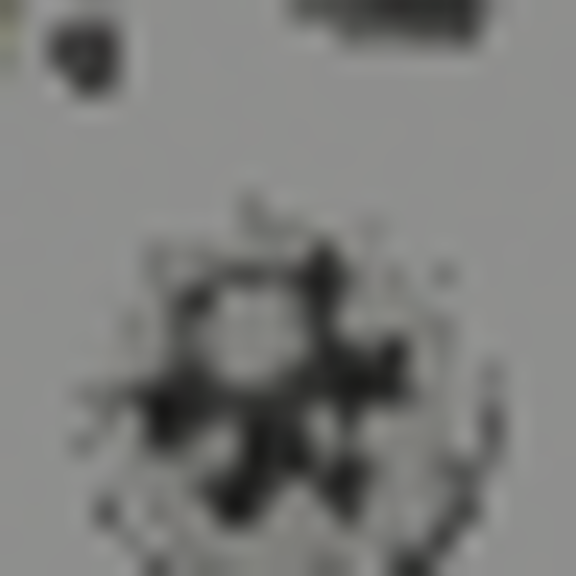

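View pics/side_rib.png

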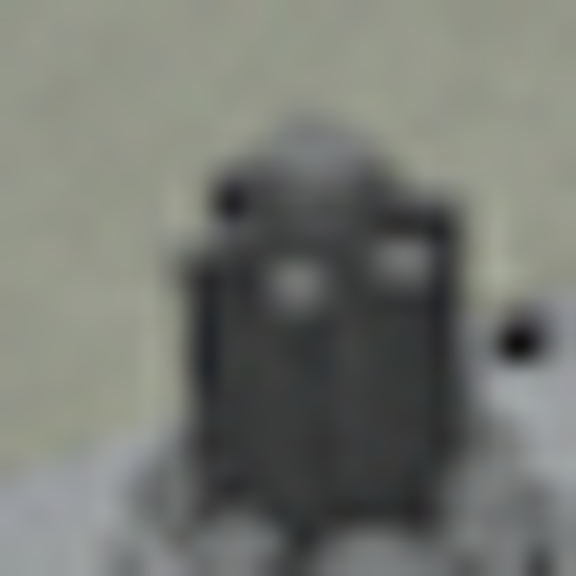

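Run:
```python
from h import *
k=24
c=lambda x,y,x0,y0:((x+.5)/k-.5+x0,(y+.5)/k-.5+y0)
print("coretop top",onz("top",c(250,335,217,212),.080))
print("coretop side(approx top centre)",onz("side",c(315,150,210,186),.080), tri(c(250,335,217,212),c(315,150,210,186)))
A=onz("side",c(297,285,210,186),.071);B=onz("side",c(402,258,210,186),.071)
print("ribs side",A,B,np.linalg.norm(A-B))
for q in(A,B): 
    d=q[:2]-[.508,-.001]; print(np.degrees(np.arctan2(d[1],d[0])),np.linalg.norm(d))
for ph in(9.6,0,-10,-13,20):
    print(ph,[tuple(((proj("side",[.508+.013*np.cos(np.radians(ph+60*i)),-.001+.013*np.sin(np.radians(ph+60*i)),.071])-[210,186]+.5)*24).round()) for i in range(6)])
print(((proj("side",[.508,-.001,.08])-[210,186]+.5)*24),((proj("top",[.508,-.001,.08])-[217,212]+.5)*24))
```

```text
coretop top [ 0.51718014 -0.00086418  0.08      ]
coretop side(approx top centre) [ 0.51657936 -0.00404272  0.08      ] (array([ 0.51816088, -0.00098571,  0.0774262 ]), np.float64(0.0012009210143513881))
ribs side [ 0.50748353 -0.01155789  0.071     ] [ 0.51859739 -0.01540581  0.071     ] 0.011761139249071798
-92.80055370729696 0.010570517384937566
-53.66056787227163 0.017883850749614374
9.6 [(np.float64(319.0), np.float64(181.0)), (np.float64(200.0), np.float64(172.0)), (np.float64(118.0), np.float64(230.0)), (np.float64(156.0), np.float64(298.0)), (np.float64(278.0), np.float64(308.0)), (np.float64(359.0), np.float64(249.0))]
0 [(np.float64(333.0), np.float64(190.0)), (np.float64(219.0), np.float64(168.0)), (np.float64(124.0), np.float64(218.0)), (np.float64(142.0), np.float64(290.0)), (np.float64(257.0), np.float64(312.0)), (np.float64(353.0), np.float64(261.0))]
-10 [(np.float64(346.0), np.float64(200.0)), (np.float64(241.0), np.float64(167.0)), (np.float64(133.0), np.float64(206.0)), (np.float64(130.0), np.float64(279.0)), (np.float64(236.0), np.float64(314.0)), (np.float64(344.0), np.float64(273.0))]
-13 [(np.float64(349.0), np.float64(203.0)), (np.float64(247.0), np.float64(166.0)), (np.float64(137.0), np.float64(202.0)), (np.float64(127.0), np.float64(276.0)), (np.float64(229.0), np.float64(314.0)), (np.float64(341.0), np.float64(277.0))]
20 [(np.float64(301.0), np.float64(174.0)), (np.float64(179.0), np.float64(178.0)), (np.float64(115.0), np.float64(243.0)), (np.float64(174.0), np.float64(305.0)), (np.float64(298.0), np.float64(302.0)), (np.float64(361.0), np.float64(236.0))]
[233.87048021 170.70925001] [251.18028384 415.84140264]
```

Run:
```python
from h import *
c=lambda x,y,x0,y0,k=10:((x+.5)/k-.5+x0,(y+.5)/k-.5+y0)
W=np.array([onz("top",c(x,y,195,190),.015)[:2] for x,y in((250,150),(537,215),(445,655),(150,590))])
print(W.round(4).tolist(),W.mean(0),np.linalg.norm(W-np.roll(W,1,0),axis=1))
W=np.array([onz("side",c(x,y,185,180),.015)[:2] for x,y in((510,170),(690,345),(240,505),(103,320))])
print(W.round(4).tolist(),W.mean(0),np.linalg.norm(W-np.roll(W,1,0),axis=1))
# overlay models for candidate centre
def ov(C,n,x0,y0,w,k,name,rib=9.6,yaw=-13.4):
    im=np.clip(np.load(f"avg_{n}.npy"),0,255).astype(np.uint8)
    o=cv2.resize(im[y0:y0+w,x0:x0+w,::-1],None,fx=k,fy=k,interpolation=cv2.INTER_CUBIC)
    def circ(r,z,col,sq=None):
        a=np.linspace(0,2*np.pi,73); pts=sq if sq is not None else np.c_[r*np.cos(a),r*np.sin(a)]
        P=np.array([((proj(n,[C[0]+p[0]/1e3,C[1]+p[1]/1e3,z])-[x0,y0]+.5)*k) for p in pts]); cv2.polylines(o,[P.astype(np.int32)],False,col,1)
    y=np.radians(yaw);M=np.array([[np.cos(y),-np.sin(y)],[np.sin(y),np.cos(y)]])
    circ(24,.035,(0,0,255));circ(6,.080,(0,255,0))
    circ(0,.015,(255,0,0),np.array([[65,45],[-65,45],[-65,-45],[65,-45],[65,45]])@M.T)
    circ(0,.055,(255,255,0),np.array([[65,12],[51,12],[51,-12],[65,-12],[65,12]])@M.T)
    for i in range(6):
        a=np.radians(rib+60*i);R2=np.array([[np.cos(a),-np.sin(a)],[np.sin(a),np.cos(a)]])
        circ(0,.071,(0,255,255),np.array([[9,2],[15.5,2],[15.5,-2],[9,-2]])@R2.T)
    return cv2.resize(o,(400,400))
C=(.513,-.001)
cv2.imwrite("pics/ovd.png",np.hstack([ov(C,"top",195,195,70,10,0),ov(C,"side",185,170,70,10,0)]))
```

```text
[[0.5917, 0.0262], [0.571, -0.0582], [0.4434, -0.0309], [0.463, 0.0532]] [ 0.51727081 -0.00239396] [0.13156745 0.08689882 0.13046333 0.08632462]
[[0.5826, 0.0253], [0.5675, -0.0641], [0.4431, -0.0341], [0.4611, 0.0482]] [ 0.51361455 -0.00617182] [0.12364518 0.09066781 0.12795465 0.08427922]
```

View pics/ovd.png

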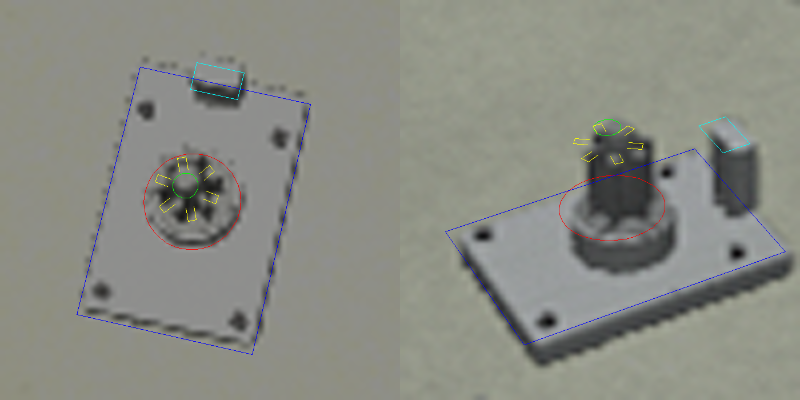

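```bash
cat > ovd.py <<'E'
from h import *
def ov(C,n,x0,y0,w,k,rib=9.6,yaw=-13.4,im=None):
    im=np.clip(np.load(f"avg_{n}.npy"),0,255).astype(np.uint8) if im is None else im
    o=cv2.resize(im[y0:y0+w,x0:x0+w,::-1],None,fx=k,fy=k,interpolation=cv2.INTER_CUBIC)
    def circ(r,z,col,sq=None):
        a=np.linspace(0,2*np.pi,73); pts=sq if sq is not None else np.c_[r*np.cos(a),r*np.sin(a)]
        P=np.array([((proj(n,[C[0]+p[0]/1e3,C[1]+p[1]/1e3,z])-[x0,y0]+.5)*k) for p in pts]); cv2.polylines(o,[P.astype(np.int32)],False,col,1)
    y=np.radians(yaw);M=np.array([[np.cos(y),-np.sin(y)],[np.sin(y),np.cos(y)]])
    circ(24,.035,(0,0,255));circ(6,.080,(0,255,0))
    circ(0,.015,(255,0,0),np.array([[65,45],[-65,45],[-65,-45],[65,-45],[65,45]])@M.T)
    circ(0,.055,(255,255,0),np.array([[65,12],[51,12],[51,-12],[65,-12],[65,12]])@M.T)
    for i in range(6):
        a=np.radians(rib+60*i);R2=np.array([[np.cos(a),-np.sin(a)],[np.sin(a),np.cos(a)]])
        circ(0,.071,(0,255,255),np.array([[9,2],[15.5,2],[15.5,-2],[9,-2]])@R2.T)
    return cv2.resize(o,(400,400))
E
python3 - <<'E'
from ovd import *
for n in("top","side"):
    g=np.load(f"avg_{n}.npy").mean(2).astype(np.float32);res=[]
    rr=np.linspace(10.5,15.2,6); an=np.arange(0,360,2)
    for dx in np.arange(-5,5.1,.5):
        for dy in np.arange(-5,5.1,.5):
            P=np.array([[0.517+dx/1e3+r*np.cos(np.radians(t))/1e3,-.003+dy/1e3+r*np.sin(np.radians(t))/1e3,.071] for r in rr for t in an])
            f,cx,cy,p,M=cam(n); q=(P-p)@M; u=cx+f*q[:,0]/-q[:,2]; v=cy+f*q[:,1]/q[:,2]
            val=cv2.remap(g,u.astype(np.float32)[None],v.astype(np.float32)[None],cv2.INTER_LINEAR)[0].reshape(len(rr),-1).mean(0)
            c6=np.fft.fft(val-val.mean())[6]
            res.append((abs(c6)/len(an),np.degrees(-np.angle(c6))/6%60,dx,dy))
    res.sort(reverse=True)
    for r in res[:5]: print(n,np.round(r,2))
cv2.imwrite("pics/ovd2.png",np.hstack([ov((.5172,-.002),"top",195,195,70,10),ov((.5165,-.005),"side",185,170,70,10)]))
cv2.imwrite("pics/ovd3.png",np.hstack([ov((.5172,-.002),"top",213,209,30,20),ov((.5165,-.005),"side",205,180,30,20)]))
E
```

```text
top [13.58  9.59 -5.    0.  ]
top [13.44  9.22 -5.   -0.5 ]
top [13.31  9.33 -4.5   0.  ]
top [13.29  9.   -4.5  -0.5 ]
top [13.16  9.86 -5.    0.5 ]
side [ 5.26 34.68  1.    0.5 ]
side [ 5.25 34.08  1.    0.  ]
side [ 5.22 32.89  1.5   0.  ]
side [ 5.21 33.48  1.5   0.5 ]
side [ 5.17 36.14  0.5   0.5 ]
```

View pics/ovd2.png

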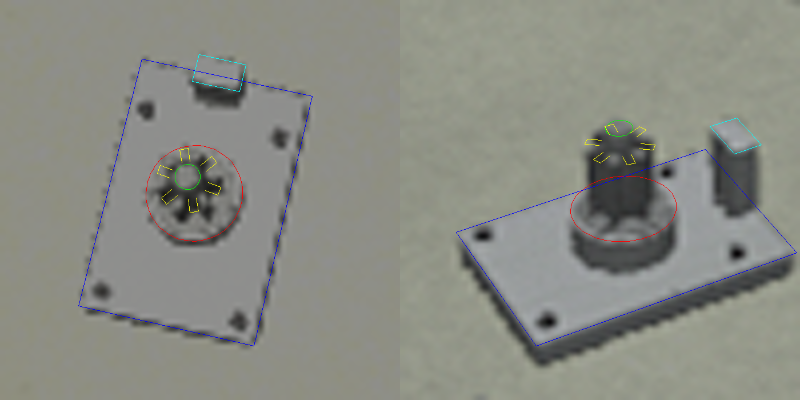

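View pics/ovd3.png

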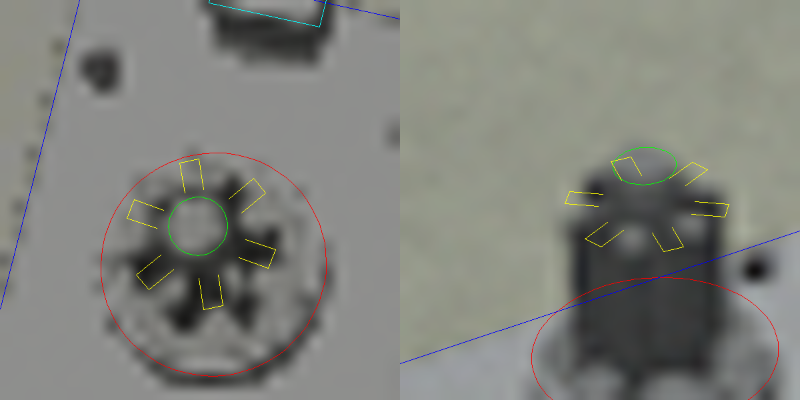

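```bash
cat > rib.py <<'E'
from h import *
def model(n,C,phi,box,S=4):
    x0,y0,x1,y1=box; f,cx,cy,p,M=cam(n)
    u,v=np.meshgrid((np.arange((x1-x0)*S)+.5)/S-.5+x0,(np.arange((y1-y0)*S)+.5)/S-.5+y0)
    d=np.stack([(u-cx)/f,-(v-cy)/f,-np.ones_like(u)],-1)@M.T
    zs=np.arange(.0805,.0345,-.0005)
    lab=np.full(u.shape,-1); az=np.zeros(u.shape)
    prevsolid=None
    for z in zs:
        t=(z-p[2])/d[...,2]; X=(p[0]+d[...,0]*t-C[0])*1e3; Y=(p[1]+d[...,1]*t-C[1])*1e3
        r=np.hypot(X,Y); th=np.arctan2(Y,X)
        core=r<(9.5 if z<.071 else 9.5-3.5*(z-.071)/.009)
        core&=z<=.080
        a=(th-phi+np.pi/6)%(np.pi/3)-np.pi/6
        rib=(z<=.071)&(r<15.5)&(np.abs(r*np.sin(a))<2)&(r>5)
        new=(lab<0)&(core|rib)
        if z>.0708 and z<=.0713: top=new&rib; 
        else: top=np.zeros_like(new)
        ct=new&core&~rib&(z>.071)
        lab[new]=2           # walls
        lab[top]=1; lab[ct]=0
        # wall normal azimuth
        sa=np.sign(a); tip=r>14.9
        naz=np.where(rib&~core,np.where(tip,th-a,th-a+sa*np.pi/2),th)
        az[new]=naz[new]
    z=.035;t=(z-p[2])/d[...,2]; X=(p[0]+d[...,0]*t-C[0])*1e3; Y=(p[1]+d[...,1]*t-C[1])*1e3
    lab[(lab<0)&(np.hypot(X,Y)<24)]=3
    w=(lab==2)
    F=[lab==0,(lab==0)*np.cos(az),(lab==0)*np.sin(az),lab==1,w,w*np.cos(az),w*np.sin(az),lab==3]
    h,wd=y1-y0,x1-x0
    F=[q.astype(float).reshape(h,S,wd,S).mean((1,3)) for q in F]
    valid=sum(F[i] for i in(0,3,4,7))>.97
    return F,valid
E
python3 - <<'E'
from rib import *
out={}
for n,box,C0 in(("top",(213,212,243,242),(.5172,-.002)),("side",(208,183,238,213),(.517,-.0045))):
    g=np.load(f"avg_{n}.npy").mean(2); x0,y0,x1,y1=box; gi=g[y0:y1,x0:x1]
    res=[]
    for dx in(-.0015,0,.0015):
     for dy in(-.0015,0,.0015):
      for ph in range(0,60,4):
        F,V=model(n,(C0[0]+dx,C0[1]+dy),np.radians(ph),box,3)
        A=np.stack([q[V] for q in F],1); b=gi[V]
        s,_,_,_=np.linalg.lstsq(A,b,rcond=None); res.append((np.sqrt(((A@s-b)**2).mean()),ph,dx*1e3,dy*1e3))
    res.sort(); 
    for r in res[:8]: print(n,np.round(r,2))
    b={}
    for r in res: b[r[1]]=min(b.get(r[1],1e9),r[0])
    print({k:round(b[k],2) for k in sorted(b)})
E
```

```text
top [16.8 40.   0.   1.5]
top [18.03 40.   -1.5   1.5 ]
top [18.37 44.    0.    1.5 ]
top [18.83 36.    0.    1.5 ]
top [18.98 36.    0.    0.  ]
top [19.05 40.    0.    0.  ]
top [19.08 36.   -1.5   0.  ]
top [19.4 40.  -1.5  0. ]
{0: np.float64(27.97), 4: np.float64(28.13), 8: np.float64(28.24), 12: np.float64(28.16), 16: np.float64(27.88), 20: np.float64(26.81), 24: np.float64(25.36), 28: np.float64(23.38), 32: np.float64(20.51), 36: np.float64(18.83), 40: np.float64(16.8), 44: np.float64(18.37), 48: np.float64(21.95), 52: np.float64(24.56), 56: np.float64(26.73)}
side [11.71 36.    0.    1.5 ]
side [11.91 40.    0.    1.5 ]
side [12.19 36.   -1.5   0.  ]
side [12.34 40.   -1.5   0.  ]
side [12.53 36.    0.    0.  ]
side [12.94 40.    0.    0.  ]
side [13. 32.  0.  0.]
side [13.01 36.   -1.5  -1.5 ]
{0: np.float64(17.23), 4: np.float64(17.67), 8: np.float64(17.63), 12: np.float64(17.46), 16: np.float64(16.85), 20: np.float64(15.85), 24: np.float64(15.04), 28: np.float64(14.05), 32: np.float64(13.0), 36: np.float64(11.71), 40: np.float64(11.91), 44: np.float64(13.65), 48: np.float64(14.23), 52: np.float64(15.79), 56: np.float64(16.47)}
```

```bash
cat > go.py <<'E'
import sys
from h import *
# python go.py x y z phi : print shift (mm, tool axes) and twist from measured pose
def st():
    o=ctrl.get_obs(); M=R.from_quat(o["tcp_rot"]).as_matrix(); return o,M
if __name__=="__main__":
    o,M=st(); ph=np.degrees(np.arctan2(M[1,0],M[0,0]))
    print("t",round(o["clock"],2),"eef",(o["eef_pos"]*1e3).round(1),"phi",ph.round(2),"tilt",M[:,2].round(4),"F",o["wrist_force"].round(1),"T",o["torque"].round(2),"w",round(o["grip_width"]*1e3,1),"q",o["joint_pos"].round(2))
    if len(sys.argv)>4:
        g=np.array([float(a) for a in sys.argv[1:4]])
        print("shift",((g-o["eef_pos"]*1e3)@M).round(1),"twist",round(-(float(sys.argv[4])-ph),1))
E
python3 go.py 450 280 200 90
python3 - <<'E'
from h import *
print("flask",onz("top",(153/800*512,240/600*384),.14),"bottle",onz("top",(530/800*512,243/600*384),.12),"pip",onz("top",(600/800*512,315/600*384),.01))
E
```

```text
t 2.5 eef [201.9 617.9 197.8] phi 161.91 tilt [ 1.e-04  0.e+00 -1.e+00] F [0.7 0.2 1.1] T [-0.08 -0.01  0.01] w 85.4 q [-1.24  0.32 -0.07  1.45  0.02  1.37 -0.06]
shift [-340.7 -244.1   -2.2] twist 71.9
flask [0.70599681 0.3411746  0.14      ] bottle [ 0.70014554 -0.31045066  0.12      ] pip [ 0.59545125 -0.46201991  0.01      ]
```

>>> step_arm(commands=[[[-341,-244,0],70,0],[[-341,-244,0],70,0],[[-341,-244,0],70,0],[[-341,-244,0],70,0],[[-341,-244,0],70,0],[[-341,-244,0],70,0],[[-341,-244,0],70,0],[[-341,-244,0],70,0],[[-341,-244,0],70,0],[[-341,-244,0],70,0]], newtons=60)

```text
clock: 3.33
eef_pos: [0.4496, 0.2804, 0.1983]
tcp_rot: [0.697, 0.717, 0.001, -0.0]
wrist_force: [0.7, 0.6, -0.5]
grip_width: 0.0858
```

```bash
python3 go.py 560 -100 180 20
```

```text
t 3.33 eef [449.6 280.4 198.3] phi 91.57 tilt [ 7.e-04  9.e-04 -1.e+00] F [ 0.7  0.6 -0.5] T [ 0.02 -0.06  0.01] w 85.8 q [-0.89  0.06  0.29  1.76 -0.02  1.32 -0.56]
shift [-383.3   99.9   18. ] twist 71.6
```

>>> step_arm(commands=[[[-383,100,18],71,0],[[-383,100,18],71,0],[[-383,100,18],71,0],[[-383,100,18],71,0],[[-383,100,18],71,0],[[-383,100,18],71,0],[[-383,100,18],71,0],[[-383,100,18],71,0],[[-383,100,18],71,0],[[-383,100,18],71,0]])

```text
clock: 4.17
eef_pos: [0.5616, -0.1037, 0.1803]
tcp_rot: [0.984, 0.176, 0.0, 0.002]
wrist_force: [-0.3, -1.2, 0.5]
grip_width: 0.0854
```

```bash
python3 go.py 567.4 -323.8 60 19.1
```

```text
t 4.17 eef [ 561.6 -103.7  180.3] phi 20.22 tilt [ 0.0015 -0.0029 -1.    ] F [-0.3 -1.2  0.5] T [-0.02  0.05 -0.02] w 85.4 q [-0.48  0.18  0.69  1.7  -0.12  1.3  -0.98]
shift [-70.7 208.1 120.9] twist 1.1
```

>>> step_arm(commands=[[[-71,208,121],1,0],[[-71,208,121],1,0],[[-71,208,121],1,0],[[-71,208,121],1,0],[[-71,208,121],1,0],[[-71,208,121],1,0],[[-71,208,121],1,0],[[-71,208,121],1,0]])

```text
clock: 4.83
eef_pos: [0.5667, -0.3199, 0.057]
tcp_rot: [0.985, 0.17, -0.002, -0.0]
wrist_force: [0.6, 0.0, 0.2]
grip_width: 0.0854
```

```bash
python3 go.py 567.4 -323.8 2 19.1
python3 - <<'E'
from h import *
for n,b in(("top",(290,160,380,230)),("side",(285,200,385,290))):
    save(0,ctrl.capture(n),b,6,f"pics/g1_{n}.png")
E
```

```text
t 4.83 eef [ 566.7 -319.9   57. ] phi 19.59 tilt [-3.9e-03 -6.0e-04 -1.0e+00] F [0.6 0.  0.2] T [ 0.07 -0.   -0.06] w 85.4 q [-0.07  0.5   0.72  1.63 -0.35  1.15 -0.5 ]
shift [-0.4  3.9 55. ] twist 0.5
```

View pics/g1_side.png

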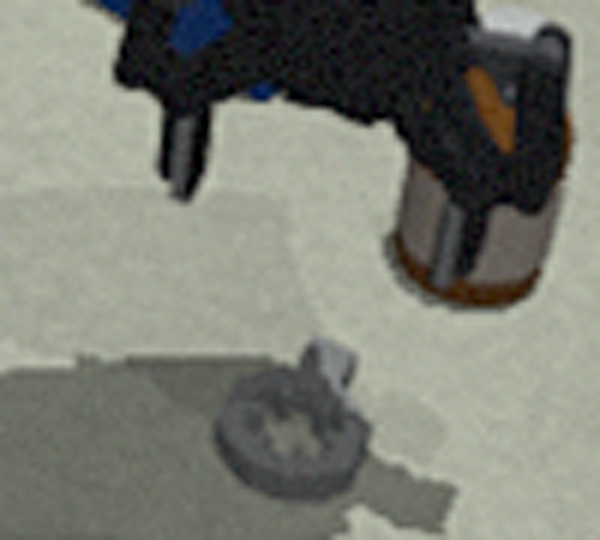

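View pics/g1_top.png

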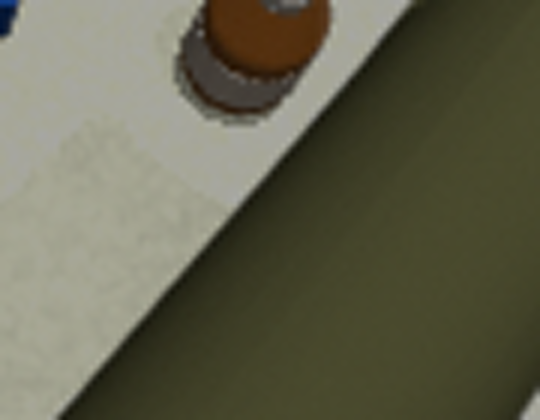

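```bash
python3 go.py 567.4 -323.8 2 19.1
python3 - <<'E'
from h import *
o=(285,200)
L=np.array([183,192])/6+o-.4; Rr=np.array([447,283])/6+o-.4
for z in(.057,.063,.070): print(z,onz("side",L,z),onz("side",Rr,z),(onz("side",L,z)+onz("side",Rr,z))/2)
E
```

```text
t 4.93 eef [ 569.9 -316.    59. ] phi 19.94 tilt [ 4.e-04  9.e-04 -1.e+00] F [-0.   1.1  0.7] T [ 0.02 -0.06  0.01] w 85.1 q [-0.08  0.5   0.72  1.63 -0.35  1.15 -0.5 ]
shift [-5.   6.5 56.9] twist 0.8
0.057 [ 0.59379989 -0.24429702  0.057     ] [ 0.62651112 -0.34194642  0.057     ] [ 0.61015551 -0.29312172  0.057     ]
0.063 [ 0.58824446 -0.24824815  0.063     ] [ 0.62063586 -0.34494278  0.063     ] [ 0.60444016 -0.29659546  0.063     ]
0.07 [ 0.58176312 -0.25285779  0.07      ] [ 0.61378138 -0.34843854  0.07      ] [ 0.59777225 -0.30064816  0.07      ]
```

Run:
```python
from h import *
save(0,ctrl.capture("side"),(290,190,370,250),10,f"pics/g2_side.png")
o=ctrl.get_obs();M=R.from_quat(o["tcp_rot"]).as_matrix()
for b in(0,13,19,40):
  for y in(-42.5,42.5,-57,57):
    X=o["eef_pos"]+M@np.array([0,y/1e3,-b/1e3]); print(b,y,X.round(3),((proj("side",X)-[290,190]+.5)*10).round())
```

```text
0 -42.5 [ 0.556 -0.275  0.06 ] [254. 560.]
0 42.5 [ 0.585 -0.355  0.059] [635. 689.]
0 -57 [ 0.551 -0.262  0.06 ] [192. 539.]
0 57 [ 0.59  -0.369  0.059] [703. 712.]
13 -42.5 [ 0.556 -0.275  0.073] [260. 517.]
13 42.5 [ 0.585 -0.355  0.072] [644. 646.]
13 -57 [ 0.551 -0.262  0.073] [197. 496.]
13 57 [ 0.59  -0.369  0.072] [713. 669.]
19 -42.5 [ 0.556 -0.275  0.079] [262. 497.]
19 42.5 [ 0.585 -0.355  0.078] [649. 625.]
19 -57 [ 0.551 -0.262  0.079] [200. 476.]
19 57 [ 0.59  -0.369  0.078] [717. 648.]
40 -42.5 [ 0.556 -0.275  0.1  ] [272. 425.]
40 42.5 [ 0.585 -0.355  0.099] [664. 552.]
40 -57 [ 0.551 -0.262  0.1  ] [208. 404.]
40 57 [ 0.59  -0.369  0.099] [734. 575.]
```

View pics/g2_side.png

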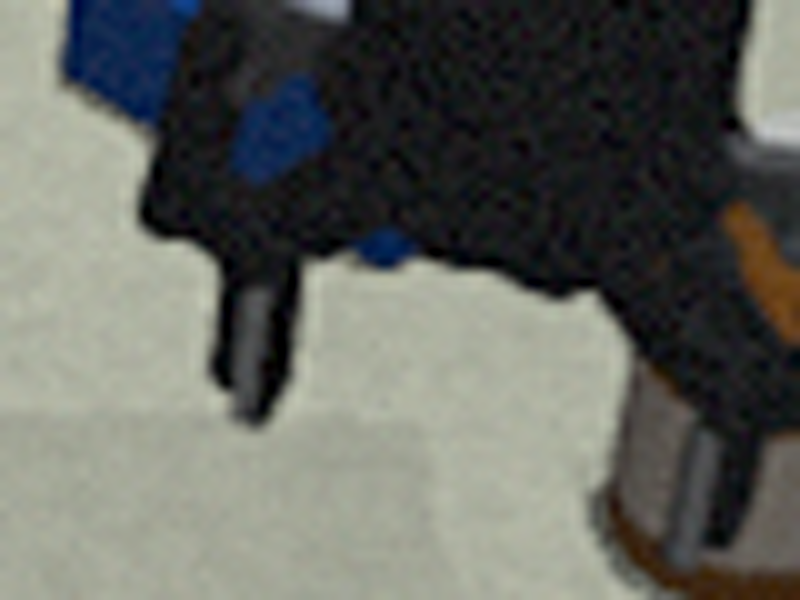

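```bash
python3 go.py 567.4 -323.8 30 19.1
```

```text
t 4.98 eef [ 570.6 -315.2   59.5] phi 20.03 tilt [ 0.0015  0.001  -1.    ] F [-0.5  0.6 -0.1] T [-0.02 -0.09  0.01] w 85.5 q [-0.08  0.5   0.72  1.63 -0.35  1.15 -0.5 ]
shift [-6.   7.  29.5] twist 0.9
```

>>> step_arm(commands=[[[-6,7,29],1,0],[[-6,7,29],1,0],[[-6,7,29],1,0],[[-6,7,29],1,0]])

```text
clock: 5.32
eef_pos: [0.5672, -0.3242, 0.0311]
tcp_rot: [0.986, 0.165, 0.001, -0.0]
wrist_force: [-0.1, 0.0, 0.1]
grip_width: 0.0851
```

```bash
python3 go.py 567.4 -323.8 30 19.1
python3 - <<'E'
from h import *
save(0,ctrl.capture("side"),(290,210,380,290),8,f"pics/g3_side.png")
E
python3 go.py 567.4 -323.8 30 19.1
```

```text
t 5.32 eef [ 567.2 -324.2   31.1] phi 19.03 tilt [ 1.6e-03  5.0e-04 -1.0e+00] F [-0.1  0.   0.1] T [0.03 0.   0.01] w 85.1 q [-0.06  0.53  0.71  1.65 -0.38  1.1  -0.48]
shift [ 0.3 -0.3  1.1] twist -0.1
t 5.37 eef [ 567.5 -324.6   31.4] phi 19.02 tilt [ 0.0024 -0.     -1.    ] F [ 0.4 -0.5 -0.2] T [0.03 0.05 0.  ] w 85.4 q [-0.06  0.53  0.71  1.65 -0.38  1.1  -0.48]
shift [ 0.1 -0.8  1.4] twist -0.1
```

View pics/g3_side.png

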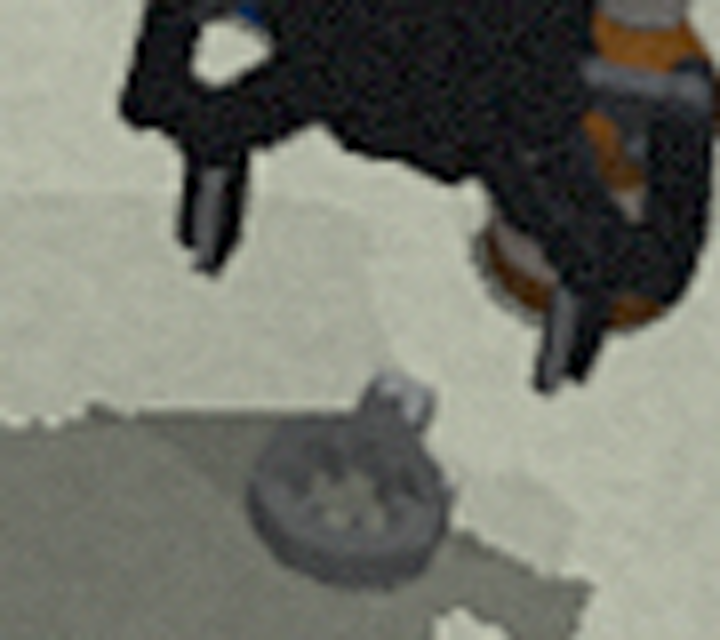

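Run:
```python
from h import *
for uv in((290+207/8-.4,210+265/8-.4),(290+548/8-.4,210+385/8-.4),(290+377.5/8-.4,210+325/8-.4)):
    for z in (.044,.060,.070): print(np.round(uv,1),onz("side",uv,z).round(4))
```

```text
[315.5 242.7] [ 0.5774 -0.2607  0.044 ]
[315.5 242.7] [ 0.5633 -0.2706  0.06  ]
[315.5 242.7] [ 0.5545 -0.2768  0.07  ]
[358.1 257.7] [ 0.6092 -0.3539  0.044 ]
[358.1 257.7] [ 0.5943 -0.3614  0.06  ]
[358.1 257.7] [ 0.585  -0.3661  0.07  ]
[336.8 250.2] [ 0.5937 -0.3084  0.044 ]
[336.8 250.2] [ 0.5792 -0.317   0.06  ]
[336.8 250.2] [ 0.5701 -0.3225  0.07  ]
```

>>> step_arm(commands=[[[0,-0.5,15],0,0],[[0,-0.5,26],0,0],[[0,-0.5,26],0,0]])

```text
clock: 5.62
eef_pos: [0.5645, -0.3233, 0.001]
tcp_rot: [0.986, 0.165, -0.002, -0.001]
wrist_force: [-0.4, 0.0, -0.2]
grip_width: 0.0853
```

```bash
python3 - <<'E'
from h import *
save(0,ctrl.capture("side"),(290,210,380,290),8,f"pics/g4_side.png")
E
python3 go.py 567.4 -323.8 2 19.1
```

```text
t 5.67 eef [ 564.7 -323.9    1.9] phi 18.93 tilt [-0.003   0.0017 -1.    ] F [-0.3 -0.   0.9] T [ 0.   -0.04  0.  ] w 85.6 q [-0.04  0.57  0.69  1.67 -0.4   1.06 -0.47]
shift [ 2.6  0.8 -0.1] twist -0.2
```

View pics/g4_side.png

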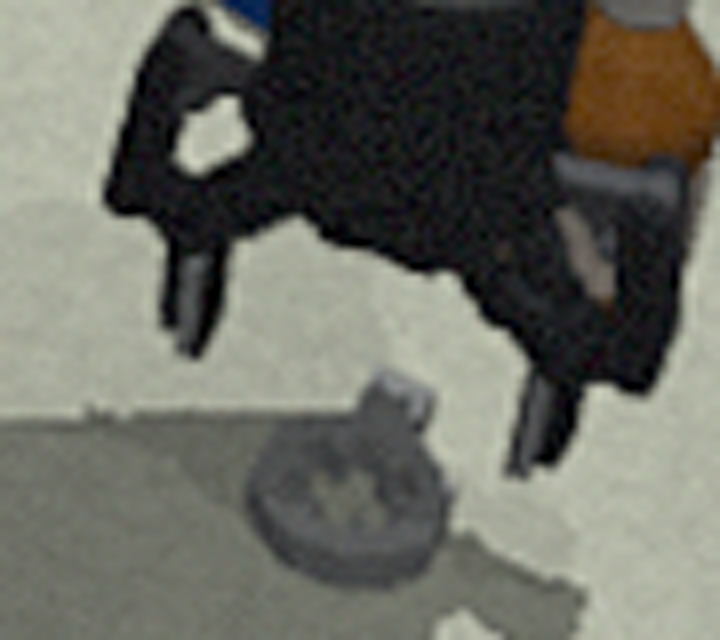

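>>> step_arm(commands=[[[2.5,0.5,10],0,0],[[2.5,0.5,22],0,0],[[2.5,0.5,22],0,0],[[2.5,0.5,22],0,0]])

```text
clock: 6.0
eef_pos: [0.5675, -0.3243, -0.0196]
tcp_rot: [0.986, 0.164, -0.001, -0.001]
wrist_force: [-0.0, 0.7, -0.2]
grip_width: 0.0854
```

```bash
python3 - <<'E'
from h import *
save(0,ctrl.capture("side"),(290,210,380,290),8,f"pics/g5_side.png")
E
python3 go.py 567.4 -323.8 -20 19.1
```

```text
t 6.05 eef [ 568.  -324.7  -18.8] phi 18.9 tilt [-1.e-03  3.e-04 -1.e+00] F [-0.5 -0.1  0.2] T [0.06 0.   0.01] w 85.3 q [-0.03  0.6   0.68  1.67 -0.42  1.03 -0.46]
shift [-0.3 -1.1  1.2] twist -0.2
```

View pics/g5_side.png

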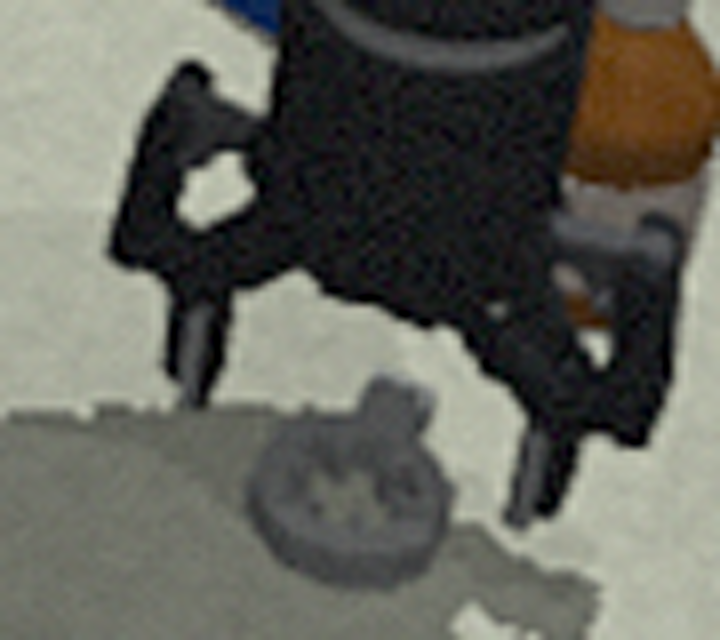

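>>> step_arm(commands=[[[0,-0.5,8],0,0],[[0,-0.5,8],0,0.2],[[0,-0.5,8],0,0.25],[[0,-0.5,8],0,0.25]], newtons=30)

```text
clock: 6.38
eef_pos: [0.5683, -0.3243, -0.0261]
tcp_rot: [0.986, 0.164, 0.0, 0.0]
wrist_force: [0.4, 0.0, 0.9]
grip_width: 0.0637
```

```bash
python3 - <<'E'
from h import *
save(0,ctrl.capture("side"),(290,210,380,290),8,f"pics/g6_side.png")
E
python3 go.py 567.4 -323.8 -27 19.1
```

```text
t 6.43 eef [ 568.4 -324.4  -26. ] phi 18.9 tilt [ 4.e-04 -1.e-04 -1.e+00] F [-0.4  0.1  0.3] T [-0.1   0.02 -0.03] w 63.6 q [-0.03  0.6   0.67  1.68 -0.43  1.01 -0.46]
shift [-0.7 -0.9  1. ] twist -0.2
```

View pics/g6_side.png

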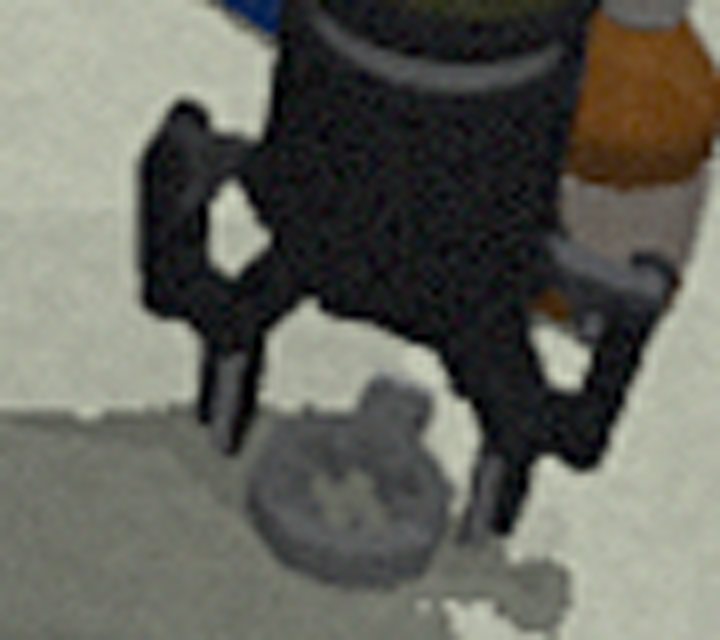

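>>> step_arm(commands=[[[0,-0.5,2],0,0.25],[[0,-0.5,4],0,0.25],[[0,-0.5,4],0,0.25]])

```text
clock: 6.68
eef_pos: [0.5679, -0.3235, -0.0306]
tcp_rot: [0.986, 0.164, -0.0, -0.0]
wrist_force: [-0.0, -0.3, -0.0]
grip_width: 0.0643
```

>>> step_arm(commands=[[[0,0,0],0,0.6],[[0,0,0],0,0.6],[[0,0,0],0,0.6],[[0,0,0],0,0.6]], newtons=40)

```text
clock: 7.02
eef_pos: [0.5683, -0.3241, -0.03]
tcp_rot: [0.986, 0.164, 0.0, 0.0]
wrist_force: [-0.0, 0.1, 2.1]
grip_width: 0.0512
```

```bash
python3 - <<'E'
from h import *
save(0,ctrl.capture("side"),(290,210,380,290),8,f"pics/g7_side.png")
E
python3 go.py 567.4 -323.8 -27 19.1
```

```text
t 7.07 eef [ 568.2 -324.1  -29.9] phi 18.91 tilt [ 5.e-04 -3.e-04 -1.e+00] F [0.6 0.1 1.9] T [-0.12  0.05 -0.01] w 50.3 q [-0.03  0.61  0.67  1.68 -0.43  1.01 -0.45]
shift [-0.7 -0.5 -2.9] twist -0.2
```

View pics/g7_side.png

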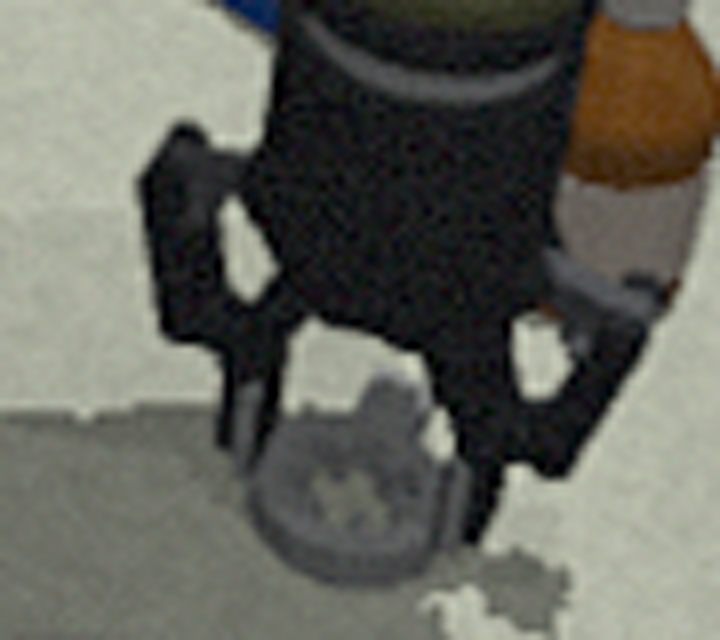

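>>> step_arm(commands=[[[0,0,0],0,0.6],[[0,0,-20],0,0.6],[[0,0,-60],0,0.6],[[0,0,-100],0,0.6],[[0,0,-140],0,0.6],[[0,0,-140],0,0.6]], newtons=60)

```text
clock: 7.57
eef_pos: [0.5722, -0.327, 0.1184]
tcp_rot: [0.986, 0.164, 0.005, 0.004]
wrist_force: [1.3, -1.4, -0.2]
grip_width: 0.05
```

```bash
python3 - <<'E'
from h import *
save(0,ctrl.capture("side"),(280,160,380,240),8,f"pics/g8_side.png")
E
python3 go.py 500 -100 120 90
```

```text
t 7.62 eef [ 570.7 -325.7  114.6] phi 18.9 tilt [ 0.008  -0.0033 -1.    ] F [-0.8  0.7 -1.7] T [-0.01  0.02 -0.  ] w 50.6 q [-0.09  0.46  0.75  1.57 -0.32  1.24 -0.53]
shift [   6.3 -236.4   -6.7] twist -71.1
```

View pics/g8_side.png

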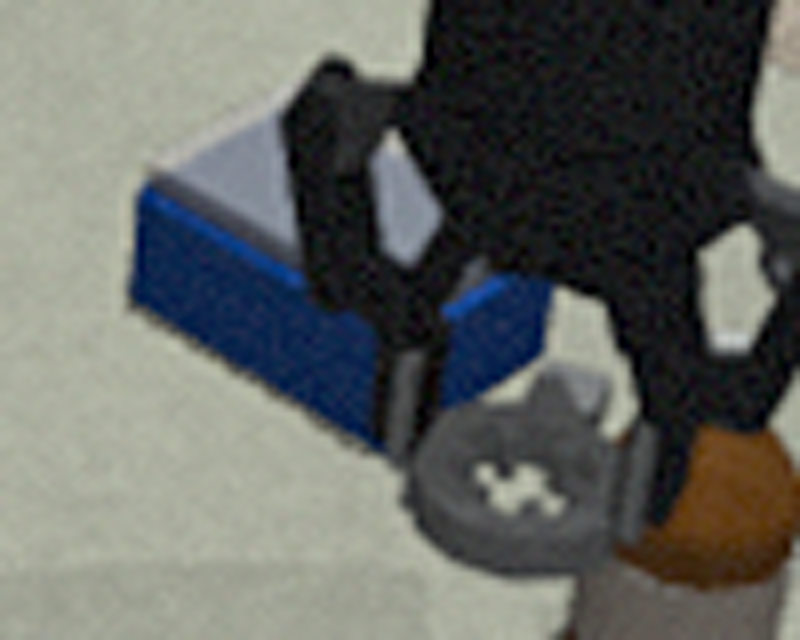

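>>> step_arm(commands=[[[20,-180,0],-71,0.6],[[20,-180,0],-71,0.6],[[20,-180,0],-71,0.6],[[20,-180,0],-71,0.6],[[20,-180,0],-71,0.6],[[20,-180,0],-71,0.6],[[20,-180,0],-71,0.6],[[20,-180,0],-71,0.6],[[20,-180,0],-71,0.6],[[20,-180,0],-71,0.6]])

```text
clock: 8.45
eef_pos: [0.5273, -0.1462, 0.1079]
tcp_rot: [0.705, 0.709, -0.001, -0.001]
wrist_force: [-0.6, 0.5, -0.8]
grip_width: 0.0503
```

```bash
python3 go.py 517 -2 90 159.5
```

```text
t 8.45 eef [ 527.3 -146.2  107.9] phi 90.3 tilt [-3.2e-03  7.0e-04 -1.0e+00] F [-0.6  0.5 -0.8] T [ 0.   -0.02  0.06] w 50.3 q [-0.28  0.18  0.56  1.84 -0.11  1.15  0.32]
shift [144.3  -9.5  18. ] twist -69.2
```

>>> step_arm(commands=[[[144,-9.5,18],-69.5,0.6],[[144,-9.5,18],-69.5,0.6],[[144,-9.5,18],-69.5,0.6],[[144,-9.5,18],-69.5,0.6],[[144,-9.5,18],-69.5,0.6],[[144,-9.5,18],-69.5,0.6],[[144,-9.5,18],-69.5,0.6],[[144,-9.5,18],-69.5,0.6],[[144,-9.5,18],-69.5,0.6],[[144,-9.5,18],-69.5,0.6]])

```text
clock: 9.28
eef_pos: [0.5178, -0.0027, 0.0899]
tcp_rot: [0.176, 0.984, -0.0, -0.002]
wrist_force: [-0.4, -1.6, -1.4]
grip_width: 0.0502
```

```bash
python3 go.py 517 -2 90 159.5;  python3 - <<'E'
from h import *
s=ctrl.capture("side");t=ctrl.capture("top")
save(0,s,(185,140,285,220),8,f"pics/h1_side.png")
save(0,t,(180,180,280,260),8,f"pics/h1_top.png")
E
python3 go.py 517 -2 90 159.5
```

```text
t 9.28 eef [517.8  -2.7  89.9] phi 159.78 tilt [-3.5e-03 -1.0e-04 -1.0e+00] F [-0.4 -1.6 -1.4] T [-0.03 -0.01  0.01] w 50.2 q [-0.38  0.13  0.36  1.92 -0.05  1.11  1.22]
shift [ 1.   0.4 -0.1] twist 0.3
t 9.38 eef [517.9  -2.8  90.1] phi 159.44 tilt [-3.1e-03 -1.0e-04 -1.0e+00] F [ 0.2  0.7 -1.5] T [-0.03  0.01  0.  ] w 50.6 q [-0.38  0.13  0.36  1.92 -0.05  1.11  1.21]
shift [1.2 0.4 0.1] twist -0.1
```

View pics/h1_side.png

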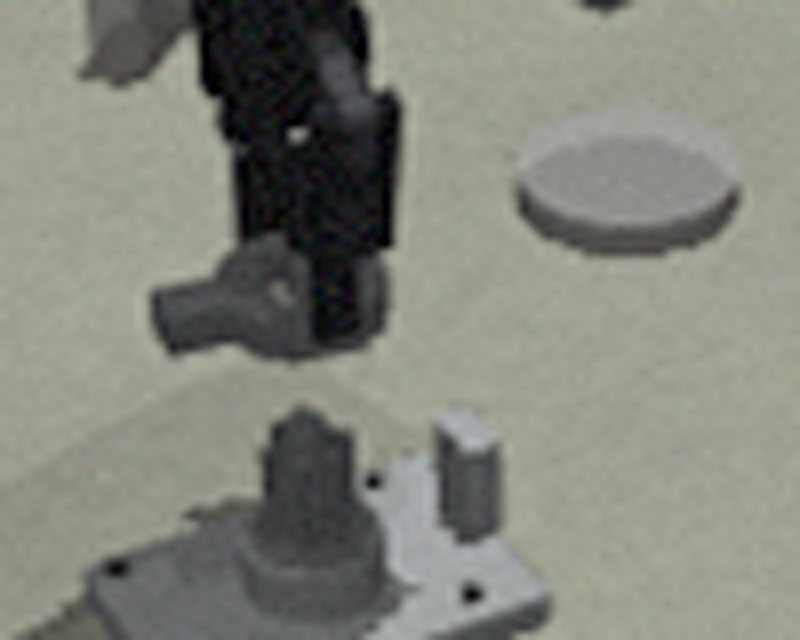

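View pics/h1_top.png

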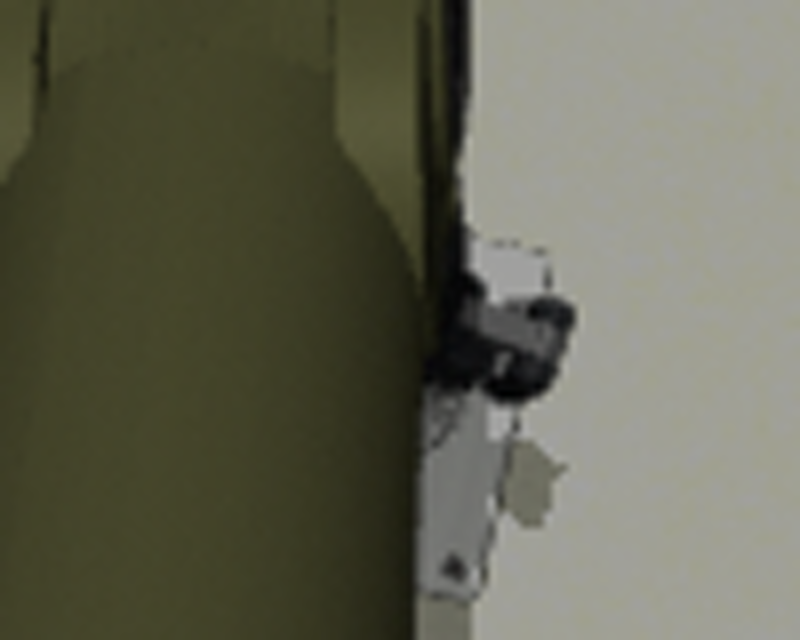

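```bash
python3 - <<'E'
from fp import *
from ovd import ov as ovd
im=ctrl.capture("side"); np.save("im_side.npy",im)
def ovp(x,y,th,z0,box,k=8):
    o=cv2.resize(im[box[1]:box[3],box[0]:box[2],::-1],None,fx=k,fy=k,interpolation=cv2.INTER_CUBIC)
    m,_=render("side",False,x,y,np.radians(th),.014,z0=z0,box=box)
    M=cv2.resize(m,None,fx=k,fy=k,interpolation=cv2.INTER_CUBIC)
    cs,_=cv2.findContours((M>.5).astype(np.uint8),cv2.RETR_EXTERNAL,cv2.CHAIN_APPROX_NONE); cv2.drawContours(o,cs,-1,(0,0,255),1)
    return o
b=(195,160,245,210)
A=ovp(.5185,-.003-.0012,159.4,.120,b); B=ovp(.5185,-.0042,159.4,.117,b)
cv2.imwrite("pics/h2.png",np.hstack([A,B]))
E
python3 go.py 516.5 -1.8 57 159.4
```

```text
t 9.43 eef [518.2  -2.9  90.4] phi 159.28 tilt [-2.7e-03 -1.0e-04 -1.0e+00] F [-0.4 -0.2 -1.3] T [ 0.   -0.03  0.03] w 50.4 q [-0.38  0.13  0.36  1.92 -0.05  1.11  1.21]
shift [ 1.9  0.5 33.4] twist -0.1
```

View pics/h2.png

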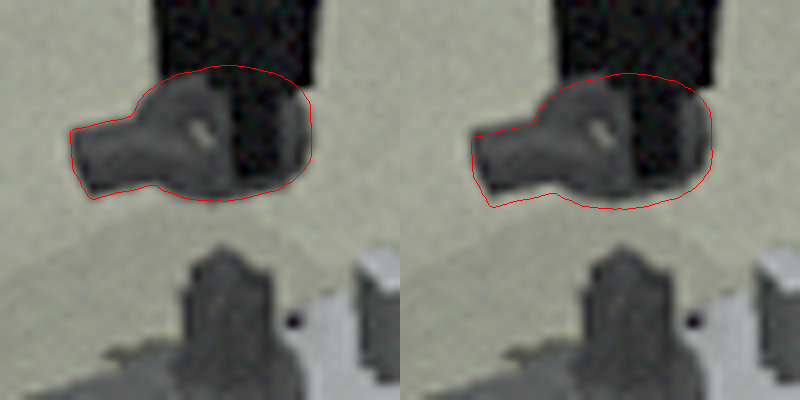

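>>> step_arm(commands=[[[2,0.5,33],0,0.6],[[2,0.5,33],0,0.6],[[2,0.5,33],0,0.6],[[2,0.5,33],0,0.6]])

```text
clock: 9.77
eef_pos: [0.5177, -0.0019, 0.0591]
tcp_rot: [0.179, 0.984, -0.0, -0.0]
wrist_force: [0.4, -0.7, -0.3]
grip_width: 0.0504
```

```bash
cat > ovs.py <<'E'
from fp import *
import sys
# usage: ovs.py name fork yaw zoff(bottom-eef) dx_toolx_mm
name,fork,yaw,zo,dxt=sys.argv[1],int(sys.argv[2]),float(sys.argv[3]),float(sys.argv[4]),float(sys.argv[5])
im=ctrl.capture("side"); o_=ctrl.get_obs(); e=o_["eef_pos"]; M_=R.from_quat(o_["tcp_rot"]).as_matrix()
c=e+M_[:,0]*dxt/1e3
b=(195,160,245,210);k=8
o=cv2.resize(im[b[1]:b[3],b[0]:b[2],::-1],None,fx=k,fy=k,interpolation=cv2.INTER_CUBIC); o2=o.copy()
m,_=render("side",fork,c[0],c[1]-.0012,np.radians(yaw),.010 if fork else .014,z0=e[2]+zo/1e3,box=b)
M=cv2.resize(m,None,fx=k,fy=k,interpolation=cv2.INTER_CUBIC)
cs,_=cv2.findContours((M>.5).astype(np.uint8),cv2.RETR_EXTERNAL,cv2.CHAIN_APPROX_NONE); cv2.drawContours(o,cs,-1,(0,0,255),1)
cv2.imwrite(name,np.hstack([o,o2])); print("centre",(c*1e3).round(1))
E
python3 ovs.py pics/h3.png 0 159.4 30 -0.66; python3 go.py 516.5 -1.8 43 159.4
```

```text
centre [519.   -2.1  59.7]
t 9.82 eef [518.4  -1.9  59.7] phi 159.36 tilt [ 1.1e-03  1.0e-04 -1.0e+00] F [ 1.   0.2 -0.8] T [-0.05 -0.   -0.01] w 50.2 q [-0.38  0.16  0.36  1.95 -0.07  1.04  1.22]
shift [ 1.8 -0.6 16.7] twist -0.0
```

View pics/h3.png

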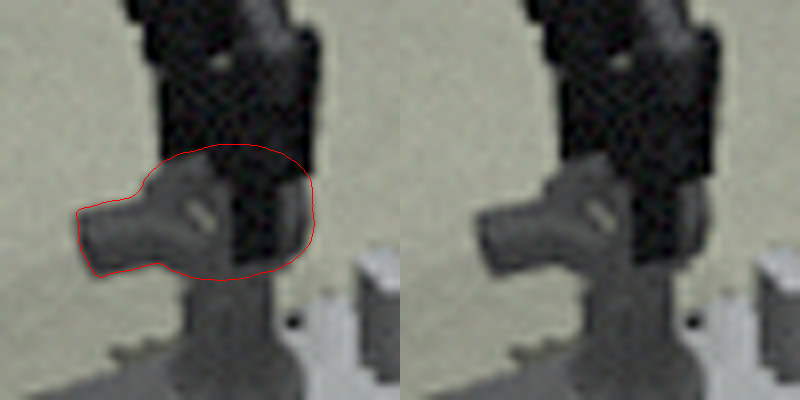

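>>> step_arm(commands=[[[1.8,-0.5,8],0,0.6],[[1.8,-0.5,13],0,0.6],[[1.8,-0.5,13],0,0.6],[[1.8,-0.5,13],0,0.6]])

```text
clock: 10.15
eef_pos: [0.5155, -0.0017, 0.0456]
tcp_rot: [0.179, 0.984, -0.0, -0.0]
wrist_force: [-0.1, -0.2, -1.1]
grip_width: 0.0502
```

```bash
python3 ovs.py pics/h4.png 0 159.4 30 -0.66; python3 go.py 516.5 -1.8 43 159.4
```

```text
centre [516.5  -2.   45.8]
t 10.2 eef [515.8  -1.7  45.8] phi 159.39 tilt [ 0.e+00  1.e-04 -1.e+00] F [-0.3 -0.2 -1.3] T [ 0.    0.03 -0.04] w 49.8 q [-0.38  0.17  0.36  1.97 -0.07  1.01  1.23]
shift [-0.6  0.2  2.8] twist -0.0
```

View pics/h4.png

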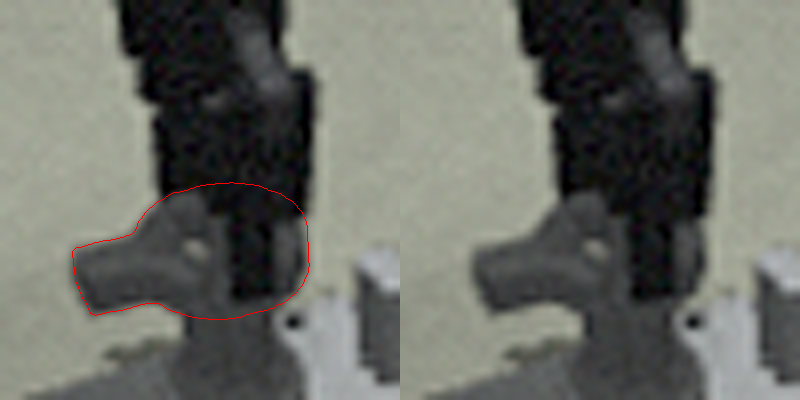

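>>> step_arm(commands=[[[-0.6,0,3],0,0.6],[[-0.6,0,5],0,0.6],[[-0.6,0,7],0,0.6],[[-0.6,0,7],0,0.6]])

```text
clock: 10.53
eef_pos: [0.516, -0.0019, 0.0383]
tcp_rot: [0.179, 0.984, -0.0, -0.0]
wrist_force: [0.1, 0.3, -0.7]
grip_width: 0.0499
```

```bash
python3 go.py 516.5 -1.8 43 159.4
```

```text
t 10.53 eef [516.   -1.9  38.3] phi 159.4 tilt [-8.e-04 -1.e-04 -1.e+00] F [ 0.1  0.3 -0.7] T [0.05 0.04 0.02] w 49.9 q [-0.38  0.18  0.36  1.97 -0.08  1.    1.23]
shift [-0.4  0.3 -4.7] twist 0.0
```

>>> step_arm(commands=[[[0,0,2],0,0.6],[[0,0,4],0,0.6],[[0,0,6],0,0.6],[[0,0,6],0,0.6]])

```text
clock: 10.87
eef_pos: [0.516, -0.0019, 0.0323]
tcp_rot: [0.179, 0.984, -0.0, -0.0]
wrist_force: [-0.4, 0.1, -1.2]
grip_width: 0.0499
```

>>> step_arm(commands=[[[0,0,4],0,0.6],[[0,0,8],0,0.6],[[0,0,12],0,0.6],[[0,0,12],0,0.6]])

```text
clock: 11.2
eef_pos: [0.5156, -0.0019, 0.0198]
tcp_rot: [0.179, 0.984, -0.0, -0.001]
wrist_force: [-0.1, -1.1, -0.5]
grip_width: 0.05
```

```bash
python3 ovs.py pics/h5.png 0 159.4 30 -0.66; python3 go.py 516.5 -1.8 7 159.4
```

```text
centre [516.4  -2.2  20.1]
t 11.25 eef [515.8  -1.9  20.1] phi 159.41 tilt [-1.3e-03 -2.0e-04 -1.0e+00] F [ 0.1 -0.4 -1.2] T [-0.02 -0.03  0.03] w 49.9 q [-0.37  0.21  0.36  1.99 -0.09  0.96  1.24]
shift [-0.6  0.4 13.1] twist 0.0
```

View pics/h5.png

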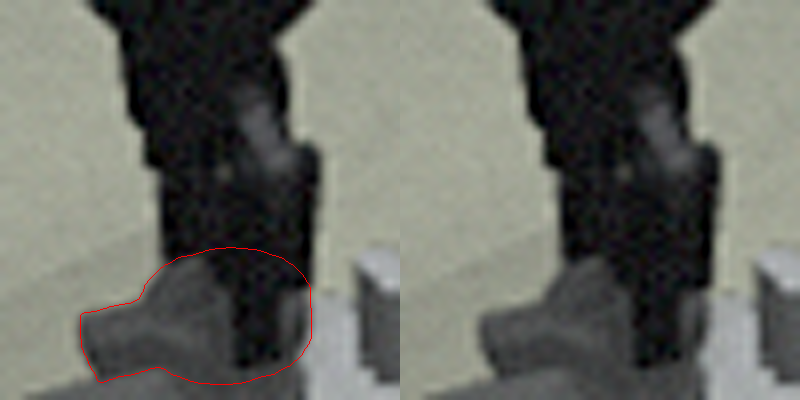

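>>> step_arm(commands=[[[-0.4,0.3,4],0,0.6],[[-0.4,0.3,8],0,0.6],[[-0.4,0.3,12],0,0.6],[[-0.4,0.3,13],0,0.6],[[-0.4,0.3,13],0,0.6]])

```text
clock: 11.67
eef_pos: [0.5164, -0.0018, 0.0073]
tcp_rot: [0.179, 0.984, -0.0, -0.0]
wrist_force: [-0.0, 1.0, -0.7]
grip_width: 0.0504
```

```bash
python3 go.py 516.5 -1.8 5 159.4
```

```text
t 11.67 eef [516.4  -1.8   7.3] phi 159.4 tilt [-1.e-03 -2.e-04 -1.e+00] F [-0.   1.  -0.7] T [ 0.02 -0.01 -0.02] w 50.4 q [-0.37  0.23  0.36  2.   -0.1   0.93  1.25]
shift [-0.1  0.   2.3] twist 0.0
```

>>> step_arm(commands=[[[0,0,1.5],0,0.6],[[0,0,2.5],0,0.6],[[0,0,3],0,0.6],[[0,0,3],0,0.6]])

```text
clock: 12.0
eef_pos: [0.5171, -0.0017, 0.0052]
tcp_rot: [0.179, 0.984, 0.0, 0.0]
wrist_force: [-0.3, 0.7, 1.3]
grip_width: 0.05
```

>>> step_arm(commands=[[[0,0,1],0,0.6],[[0,0,1],0,0.6],[[0,0,1],0,0.6]])

```text
clock: 12.25
eef_pos: [0.5171, -0.0017, 0.0051]
tcp_rot: [0.179, 0.984, 0.0, -0.0]
wrist_force: [-4.3, -1.5, 9.3]
grip_width: 0.0503
```

>>> step_arm(commands=[[[0,0,0],0,0.2],[[0,0,0],0,0.1],[[0,0,0],0,0.1],[[0,0,-20],0,0.1],[[0,0,-60],0,0.1],[[0,0,-95],0,0.1],[[0,0,-95],0,0]])

```text
clock: 12.83
eef_pos: [0.5221, -0.0017, 0.1057]
tcp_rot: [0.179, 0.984, 0.002, 0.006]
wrist_force: [2.0, 0.3, 0.5]
grip_width: 0.0852
```

```bash
python3 - <<'E'
from h import *
s=ctrl.capture("side"); save(0,s,(185,150,265,230),7,"pics/i1.png")
for l in("disc_mid","disc_tab"):
    print(l,[(round(d["confidence"],2),np.round(np.array(d["at"])*[512,384],1)) for d in ctrl.tip_of(l,"side")][:3])
yaw=np.radians(159.4)
print(proj("side",[.517,-.0032,.042]),proj("side",[.517+.038*np.cos(yaw),-.0032+.038*np.sin(yaw),.042]))
E
python3 go.py 474 293 60 175.9
```

```text
disc_mid [(0.73, array([226. , 200.1]))]
disc_tab [(0.61, array([209.2, 209.5]))]
[223.23511776 203.40932394] [209.15925515 206.84965353]
t 12.98 eef [516.9  -1.6  98.7] phi 159.41 tilt [ 4.e-04  3.e-04 -1.e+00] F [-0.6  1.3 -0.7] T [-0.01  0.03  0.01] w 84.9 q [-0.39  0.11  0.37  1.92 -0.04  1.12  1.2 ]
shift [143.7 260.7  38.8] twist -16.5
```

View pics/i1.png

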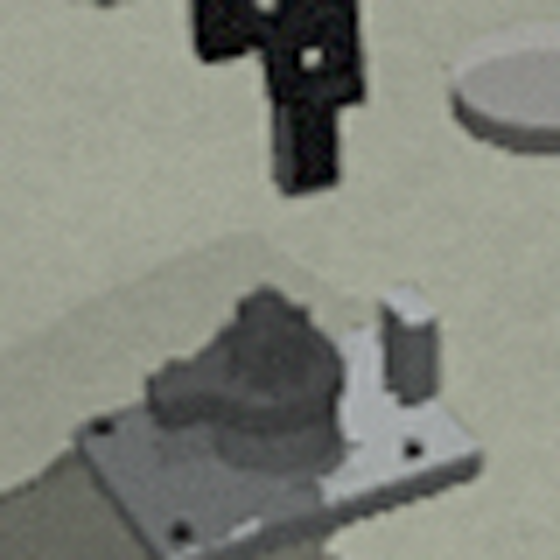

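>>> step_arm(commands=[[[144,261,0],-16.5,0],[[144,261,0],-16.5,0],[[144,261,0],-16.5,0],[[144,261,0],-16.5,0],[[144,261,0],-16.5,0],[[144,261,20],-16.5,0],[[144,261,38],-16.5,0],[[144,261,60],-16.5,0],[[144,261,60],-16.5,0],[[144,261,60],-16.5,0]])

```text
clock: 13.82
eef_pos: [0.4709, 0.2921, 0.0352]
tcp_rot: [0.035, 0.999, -0.002, -0.003]
wrist_force: [0.5, -0.1, 0.2]
grip_width: 0.0856
```

```bash
python3 - <<'E'
from fp import *
s=ctrl.capture("side"); np.save("im_side.npy",s); save(0,s,(110,120,200,200),8,"pics/j1.png")
t=ctrl.capture("top"); np.save("im_top.npy",t)
yaw=np.radians(159.4)
b=(190,170,260,230)
import fit
def ovz(n,x,y,b,k=8):
    im=np.load(f"im_{n}.npy");o=cv2.resize(im[b[1]:b[3],b[0]:b[2],::-1],None,fx=k,fy=k,interpolation=cv2.INTER_CUBIC)
    m,_=render(n,False,x,y,yaw,.014,z0=.035,box=b); M=cv2.resize(m,None,fx=k,fy=k,interpolation=cv2.INTER_CUBIC)
    cs,_=cv2.findContours((M>.5).astype(np.uint8),cv2.RETR_EXTERNAL,cv2.CHAIN_APPROX_NONE); cv2.drawContours(o,cs,-1,(0,0,255),1); return o
cv2.imwrite("pics/j2.png",cv2.resize(ovz("side",.517,-.0032,b),(560,480)))
cv2.imwrite("pics/j3.png",cv2.resize(ovz("top",.517,-.001,(195,200,265,260)),(560,480)))
E
python3 go.py 474 293.2 -20 175.9
```

```text
t 13.92 eef [474.4 291.5  38.5] phi 175.8 tilt [-4.0e-04 -1.4e-03 -1.0e+00] F [ 0.  -0.4  0.5] T [ 0.02 -0.05 -0.  ] w 85.7 q [-0.7   0.26  0.12  1.87 -0.03  1.02  0.93]
shift [ 0.5  1.8 58.5] twist -0.1
```

View pics/j1.png

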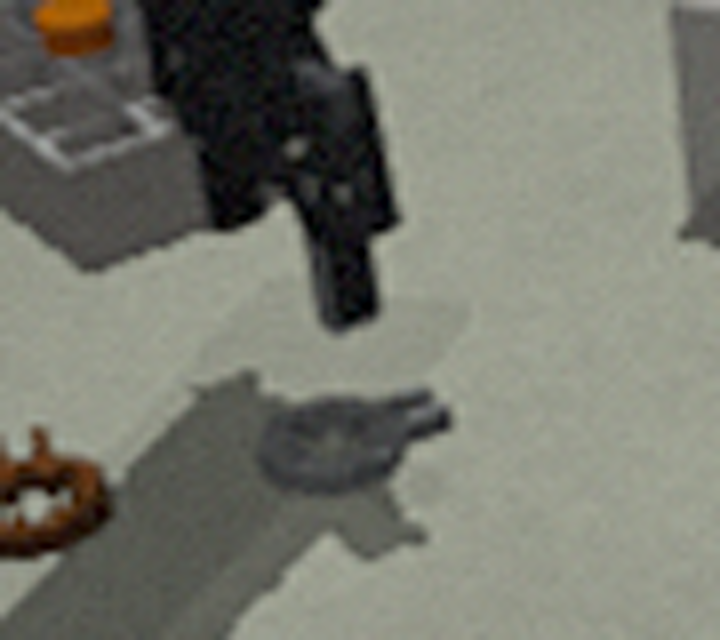

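View pics/j2.png

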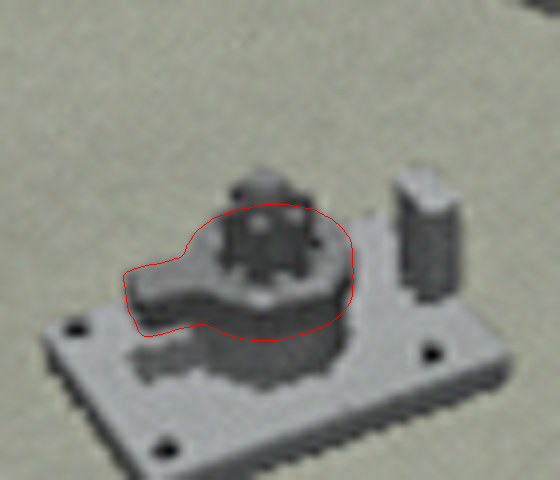

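View pics/j3.png

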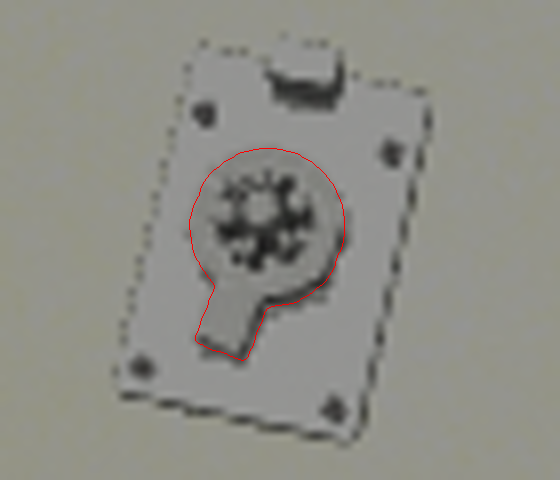

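>>> step_arm(commands=[[[0.3,1.8,30],0,0],[[0.3,1.8,55],0,0],[[0.3,1.8,64],0,0.2],[[0.3,1.8,66],0,0.25],[[0.3,1.8,66],0,0.25]], newtons=30)

```text
clock: 14.33
eef_pos: [0.4746, 0.2941, -0.0265]
tcp_rot: [0.037, 0.999, -0.0, 0.0]
wrist_force: [0.3, -0.0, 0.1]
grip_width: 0.0642
```

```bash
python3 - <<'E'
from h import *
save(0,ctrl.capture("side"),(110,120,200,200),8,"pics/j4.png")
E
python3 go.py 474 293.2 -31 175.9
```

```text
t 14.38 eef [475.1 294.8 -25.7] phi 175.82 tilt [ 0.0019  0.001  -1.    ] F [-0.1  0.1  0.7] T [ 0.   -0.04  0.02] w 63.7 q [-0.7   0.34  0.11  1.91 -0.05  0.89  0.93]
shift [ 1.  -1.7  5.3] twist -0.1
```

View pics/j4.png

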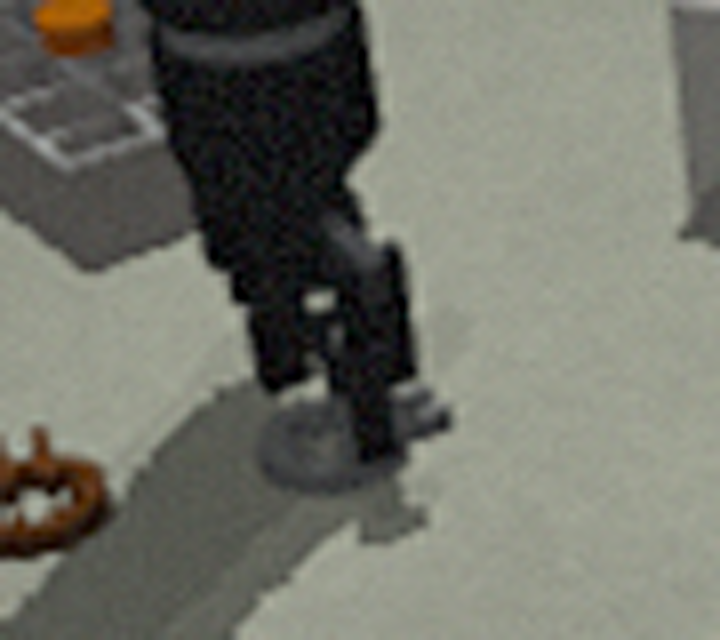

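>>> step_arm(commands=[[[1,-1.5,3],0,0.25],[[1,-1.5,5],0,0.25],[[1,-1.5,5],0,0.25],[[1,-1.5,5],0,0.25]])

```text
clock: 14.72
eef_pos: [0.4729, 0.2938, -0.0317]
tcp_rot: [0.036, 0.999, 0.0, 0.0]
wrist_force: [-0.0, 0.0, -0.5]
grip_width: 0.0641
```

```bash
python3 go.py 474 293.2 -31 175.9
```

```text
t 14.72 eef [472.9 293.8 -31.7] phi 175.91 tilt [ 7.e-04  5.e-04 -1.e+00] F [-0.   0.  -0.5] T [ 0.02  0.01 -0.  ] w 64.1 q [-0.7   0.35  0.11  1.92 -0.05  0.88  0.93]
shift [-1.2 -0.5 -0.7] twist 0.0
```

>>> step_arm(commands=[[[-1,-0.4,-1],0,0.25],[[-1,-0.4,-1],0,0.6],[[-1,-0.4,-1],0,0.6],[[-1,-0.4,-1],0,0.6],[[-1,-0.4,-1],0,0.6],[[-1,-0.4,-1],0,0.6]], newtons=40)

```text
clock: 15.22
eef_pos: [0.4742, 0.2932, -0.0304]
tcp_rot: [0.036, 0.999, 0.0, 0.0]
wrist_force: [-0.9, -1.1, 5.7]
grip_width: 0.0505
```

```bash
python3 - <<'E'
from h import *
save(0,ctrl.capture("side"),(110,120,200,200),8,"pics/j5.png")
E
python3 go.py 474 293.2 -31 175.9
```

```text
t 15.27 eef [474.1 293.2 -30.4] phi 175.9 tilt [ 8.e-04  3.e-04 -1.e+00] F [-0.5 -0.5  5.6] T [-0.3   0.22 -0.02] w 50.2 q [-0.7   0.35  0.11  1.91 -0.05  0.88  0.94]
shift [ 0.1 -0.   0.6] twist -0.0
```

View pics/j5.png

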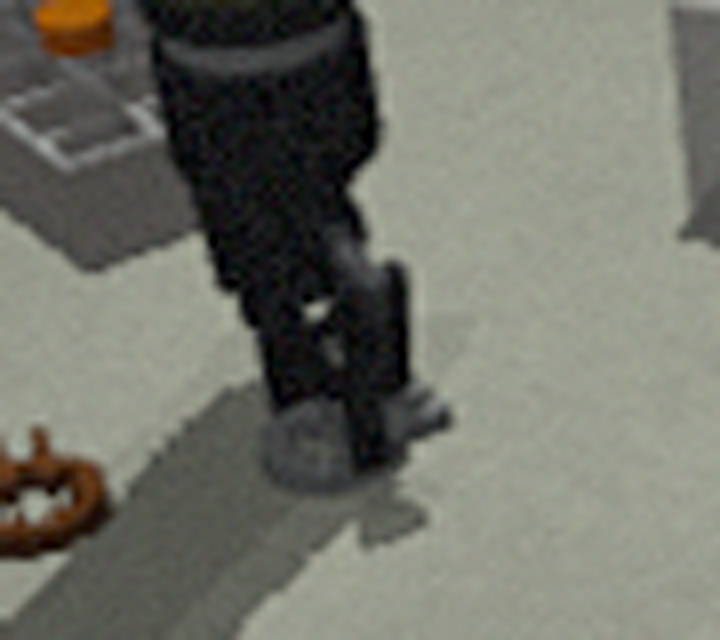

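>>> step_arm(commands=[[[0,0,-20],0,0.6],[[0,0,-60],0,0.6],[[0,0,-100],0,0.6],[[0,0,-125],0,0.6],[[0,0,-125],0,0.6],[[0,0,-125],0,0.6]], newtons=60)

```text
clock: 15.77
eef_pos: [0.4745, 0.2939, 0.0953]
tcp_rot: [0.036, 0.999, 0.001, 0.001]
wrist_force: [-0.1, -0.2, -1.9]
grip_width: 0.0495
```

```bash
python3 - <<'E'
from h import *
save(0,ctrl.capture("side"),(110,90,200,170),8,"pics/k1.png")
E
python3 go.py 517 -1.8 88 159.4
```

```text
t 15.82 eef [473.2 293.   93.4] phi 175.91 tilt [-4.e-04 -0.e+00 -1.e+00] F [ 0.9 -0.3 -2. ] T [ 0.02 -0.03 -0.01] w 49.6 q [-0.71  0.2   0.12  1.82 -0.03  1.12  0.92]
shift [ -64.7 -290.9    5.4] twist 16.5
```

View pics/k1.png

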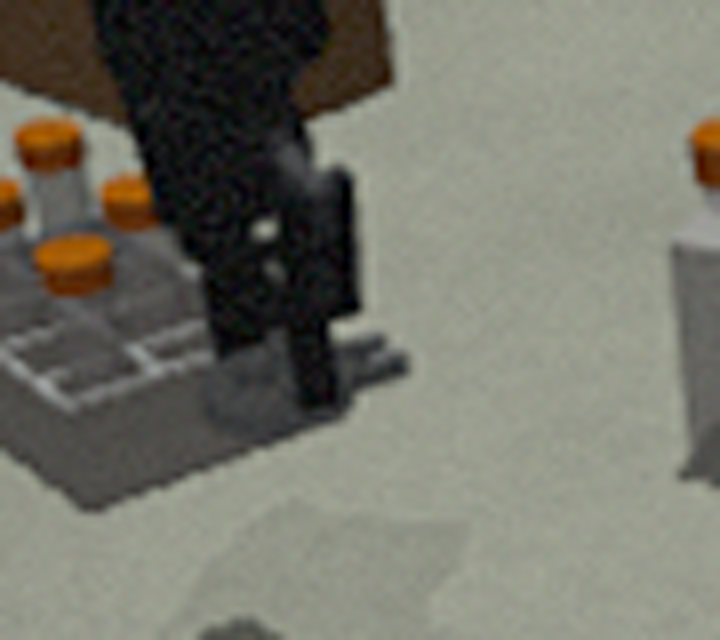

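>>> step_arm(commands=[[[-64.5,-291,3],16.5,0.6],[[-64.5,-291,3],16.5,0.6],[[-64.5,-291,3],16.5,0.6],[[-64.5,-291,3],16.5,0.6],[[-64.5,-291,3],16.5,0.6],[[-64.5,-291,3],16.5,0.6],[[-64.5,-291,3],16.5,0.6],[[-64.5,-291,3],16.5,0.6],[[-64.5,-291,3],16.5,0.6],[[-64.5,-291,3],16.5,0.6]])

```text
clock: 16.65
eef_pos: [0.5157, -0.0019, 0.0889]
tcp_rot: [0.18, 0.984, -0.0, -0.002]
wrist_force: [-0.9, 0.4, -0.9]
grip_width: 0.0495
```

```bash
python3 ovs.py pics/k2.png 1 -20.6 30.4 0; python3 go.py 517 -1.8 57 159.4
```

```text
centre [515.9  -0.6  89.2]
t 16.7 eef [515.9  -0.6  89.2] phi 159.46 tilt [-3.1e-03  2.0e-04 -1.0e+00] F [ 0.6  1.3 -1.3] T [ 0.   -0.01  0.03] w 49.6 q [-0.39  0.12  0.37  1.92 -0.05  1.11  1.21]
shift [-1.6 -0.7 32.2] twist 0.1
```

View pics/k2.png

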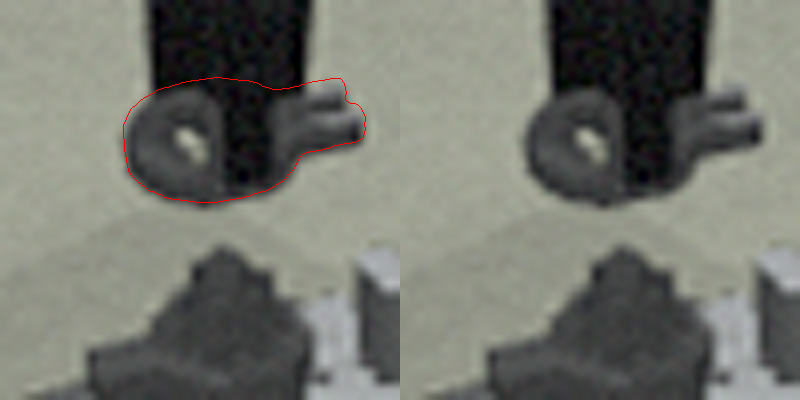

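>>> step_arm(commands=[[[-1.4,-0.7,30],0,0.6],[[-1.4,-0.7,32],0,0.6],[[-1.4,-0.7,32],0,0.6],[[-1.4,-0.7,32],0,0.6],[[-1.4,-0.7,32],0,0.6]])

```text
clock: 17.12
eef_pos: [0.5188, -0.002, 0.0597]
tcp_rot: [0.178, 0.984, 0.0, 0.001]
wrist_force: [-0.6, 0.0, -1.5]
grip_width: 0.0495
```

```bash
python3 ovs.py pics/k3.png 1 -20.6 30.4 0; python3 go.py 517 -1.8 44 159.4
```

```text
centre [519.   -2.2  59.9]
t 17.17 eef [519.   -2.2  59.9] phi 159.46 tilt [ 1.7e-03  4.0e-04 -1.0e+00] F [-0.1 -0.6 -1.7] T [-0.05  0.04  0.02] w 49.8 q [-0.39  0.16  0.37  1.95 -0.07  1.04  1.22]
shift [ 2.  -0.3 15.9] twist 0.1
```

>>> step_arm(commands=[[[1.8,-0.3,8],0,0.6],[[1.8,-0.3,13],0,0.6],[[1.8,-0.3,13],0,0.6],[[1.8,-0.3,13],0,0.6],[[1.8,-0.3,13],0,0.6]])

```text
clock: 17.58
eef_pos: [0.5164, -0.0026, 0.0458]
tcp_rot: [0.179, 0.984, 0.0, -0.0]
wrist_force: [-0.3, -0.2, -1.2]
grip_width: 0.0496
```

```bash
python3 ovs.py pics/k4.png 1 -20.6 30.4 0; python3 go.py 517 -1.8 39 159.4
```

```text
centre [516.6  -2.6  45.9]
t 17.63 eef [516.6  -2.6  45.9] phi 159.4 tilt [ 3.e-04  0.e+00 -1.e+00] F [ 0.2 -0.1 -1.3] T [-0.06  0.01  0.01] w 49.6 q [-0.39  0.17  0.37  1.97 -0.07  1.01  1.23]
shift [-0.1  0.9  6.9] twist -0.0
```

View pics/k4.png

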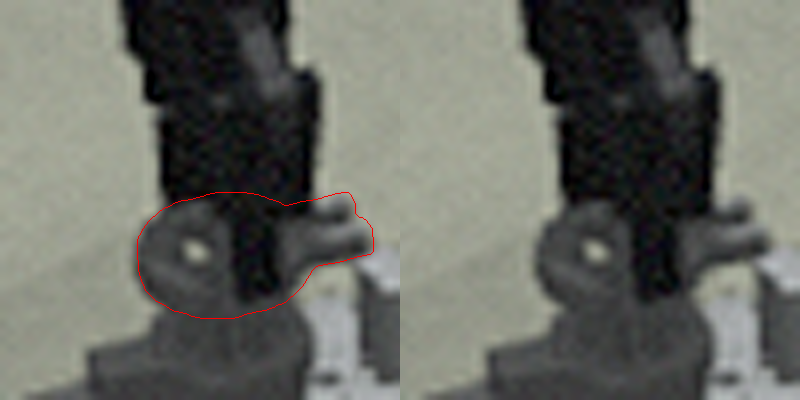

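>>> step_arm(commands=[[[0,0.8,3],0,0.6],[[0,0.8,5],0,0.6],[[0,0.8,7],0,0.6],[[0,0.8,7],0,0.6],[[0,0.8,7],0,0.6]])

```text
clock: 18.05
eef_pos: [0.5166, -0.0019, 0.0386]
tcp_rot: [0.179, 0.984, -0.0, -0.0]
wrist_force: [0.8, -1.1, -1.7]
grip_width: 0.0495
```

```bash
python3 go.py 517 -1.8 39 159.4
```

```text
t 18.05 eef [516.6  -1.9  38.6] phi 159.4 tilt [-2.e-04 -1.e-04 -1.e+00] F [ 0.8 -1.1 -1.7] T [-0.08 -0.05  0.  ] w 49.5 q [-0.39  0.18  0.37  1.97 -0.08  1.    1.23]
shift [-0.3  0.2 -0.4] twist 0.0
```

>>> step_arm(commands=[[[-0.3,0,2],0,0.6],[[-0.3,0,5],0,0.6],[[-0.3,0,8],0,0.6],[[-0.3,0,8],0,0.6]])

```text
clock: 18.38
eef_pos: [0.5166, -0.002, 0.0301]
tcp_rot: [0.179, 0.984, -0.0, -0.0]
wrist_force: [0.4, -0.0, -1.8]
grip_width: 0.0496
```

>>> step_arm(commands=[[[0,0,3],0,0.6],[[0,0,6],0,0.6],[[0,0,8.5],0,0.6],[[0,0,8.5],0,0.6]])

```text
clock: 18.72
eef_pos: [0.5166, -0.002, 0.0217]
tcp_rot: [0.179, 0.984, -0.0, -0.0]
wrist_force: [-0.9, -0.5, -2.0]
grip_width: 0.0492
```

```bash
python3 go.py 517 -1.8 18.6 159.4
```

```text
t 18.72 eef [516.6  -2.   21.7] phi 159.41 tilt [-7.e-04 -2.e-04 -1.e+00] F [-0.9 -0.5 -2. ] T [-0.07 -0.01  0.03] w 49.2 q [-0.38  0.21  0.37  1.99 -0.09  0.96  1.24]
shift [-0.3  0.3  3.1] twist 0.0
```

>>> step_arm(commands=[[[0,0,1.5],0,0.6],[[0,0,3],0,0.6],[[0,0,4],0,0.6],[[0,0,4],0,0.6]])

```text
clock: 19.05
eef_pos: [0.517, -0.0018, 0.0188]
tcp_rot: [0.179, 0.984, 0.0, -0.0]
wrist_force: [-1.7, -1.4, 4.2]
grip_width: 0.0499
```

>>> step_arm(commands=[[[0,0,0.5],0,0.6],[[0,0,0],0,0.2],[[0,0,0],0,0.1],[[0,0,0],0,0.1],[[0,0,-20],0,0.1],[[0,0,-60],0,0.1],[[0,0,-100],0,0.1],[[0,0,-120],0,0]])

```text
clock: 19.72
eef_pos: [0.5193, -0.0019, 0.1428]
tcp_rot: [0.179, 0.984, 0.001, 0.003]
wrist_force: [0.4, 1.0, 0.8]
grip_width: 0.0848
```

```bash
python3 go.py 460 250 160 159.4
```

```text
t 19.72 eef [519.3  -1.9 142.8] phi 159.39 tilt [ 6.e-03  9.e-04 -1.e+00] F [0.4 1.  0.8] T [ 0.03 -0.05 -0.04] w 84.8 q [-0.4   0.07  0.37  1.86 -0.03  1.21  1.19]
shift [144.1 215.  -17.3] twist -0.0
```

>>> step_arm(commands=[[[140,215,-17],0,0],[[140,215,-17],0,0],[[140,215,-17],0,0],[[140,215,-17],0,0],[[140,215,-17],0,0],[[140,215,-17],0,0],[[140,215,-17],0,0],[[140,215,-17],0,0]])

```text
clock: 20.38
eef_pos: [0.4599, 0.2529, 0.1552]
tcp_rot: [0.175, 0.985, 0.001, -0.0]
wrist_force: [0.3, -0.3, -0.4]
grip_width: 0.0853
```

Run:
```python
from fp import *
for n in("side","top"): np.save(f"im_{n}.npy",ctrl.capture(n))
def ovz(n,x,y,b,k=8):
    im=np.load(f"im_{n}.npy");o=cv2.resize(im[b[1]:b[3],b[0]:b[2],::-1],None,fx=k,fy=k,interpolation=cv2.INTER_CUBIC);r=o.copy()
    for fk,yw,z0,h,col in((False,159.4,.035,.014,(0,0,255)),(True,-20.6,.049,.010,(0,255,0))):
        m,_=render(n,fk,x,y,np.radians(yw),h,z0=z0,box=b); M=cv2.resize(m,None,fx=k,fy=k,interpolation=cv2.INTER_CUBIC)
        cs,_=cv2.findContours((M>.5).astype(np.uint8),cv2.RETR_EXTERNAL,cv2.CHAIN_APPROX_NONE); cv2.drawContours(o,cs,-1,col,1)
    return cv2.resize(np.hstack([o,r]),(800,400))
cv2.imwrite("pics/l_side.png",ovz("side",.517,-.0032,(195,175,255,235)))
cv2.imwrite("pics/l_top.png",ovz("top",.517,-.001,(200,200,260,260)))
cv2.imwrite("pics/l_full.png",cv2.resize(np.load("im_top.npy")[:,:,::-1],(800,600)))
print(ctrl.get_obs()["clock"])
```

```text
20.4833
```

View pics/l_side.png

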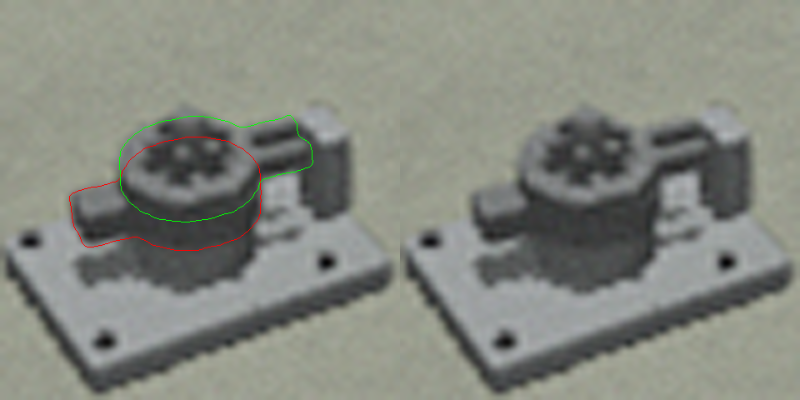

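View pics/l_top.png

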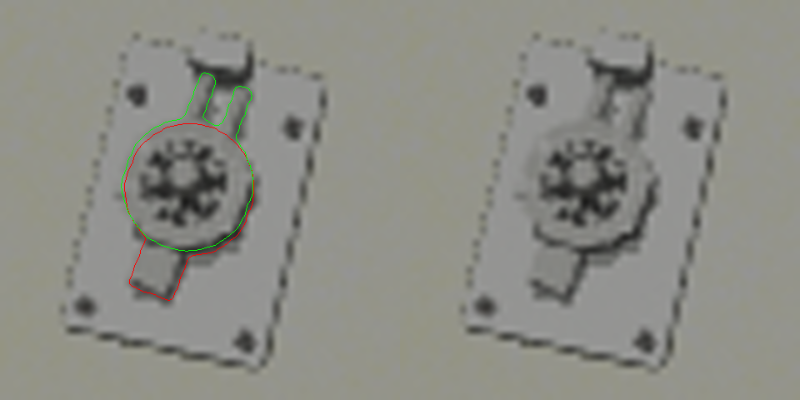

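View pics/l_full.png

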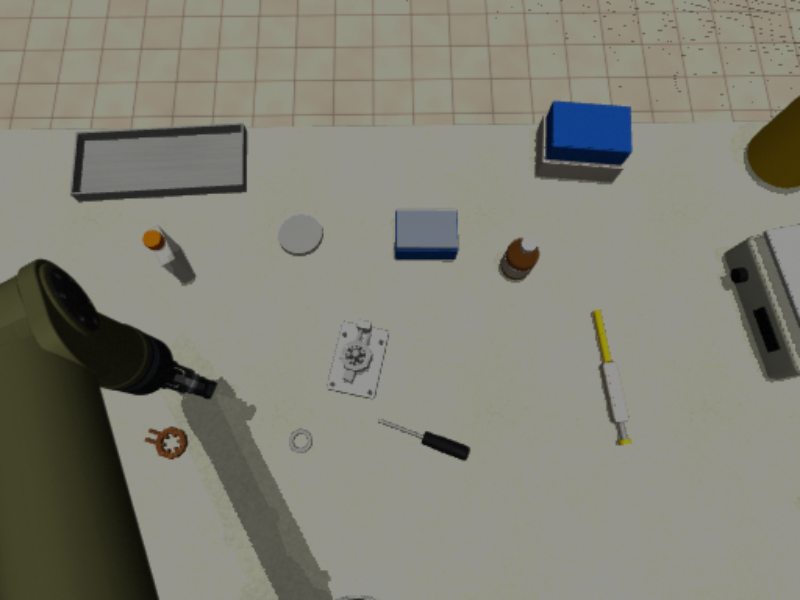

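Run:
```python
from workcell import ctrl
print(ctrl.hand_in())
```

```text
the job is handed in; nothing more can be done
None
```

Both plates are on the spindle and the job is handed in at about 20.5 s on the clock. `hand_in()` gave no verdict, so the checks below are my only confirmation.

- **Meshing:** I read the ribs at about 39° (mod 60°) from the images and lowered both plates at that angle. Both slid past the rib tops with no contact force. I did not need to twist the spindle.
- **Thick plate:** It stopped at about 35 mm above the bench, the seat height, with 9 N of contact force. Its tab points away from the lug.
- **Thin plate:** It stopped about 14 mm higher, on top of the thick plate, with 4 N of contact force. Its fork points at the lug.
- **Last pictures:** Model outlines drawn at the fully home poses match both plates closely in the side and top views. In the top view the bystanders and the brown look-alike are where they started, and the arm is clear with the gripper open.

These did not fully agree:
- **Direction:** I placed the plates about 7° off the exact lug direction to suit the ribs. The limit is about 20°.
- **Cameras:** The two cameras differed by about 2 mm in y, so I used the average.
- **Finger tips:** The visible finger tips sat about 30 to 40 mm behind the reported TCP. I set the grasp heights from the pictures instead.
- **Jaw opening:** The gripper read about 50 mm on the 52 mm flats.

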